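# Lock the air wand into the bench air outlet

## Task

The air wand lies on the bench with its yellow stripe turned to one side. Roll it over so that the stripe faces up, setting it down on the bench and letting go of it, then take it again and push its brass plug into the air outlet's coupler, stripe in line with the white mark, until it clicks fully home and stays locked when you let go. Leave the clay jar, the solder tin and the polish bar where they stand.

Things in the scene. Friction and masses are not known exactly. Their poses are not given: they have to be found in the camera images.
- wand_mid (a point): Middle of the air wand's black octagonal grip (100 mm long, 36 mm across flats, each flat 15 mm wide), on its axis, 18 mm above the bench as it lies. Whole wand 182 mm, about 0.18 kg; brass plug 48 mm long at one end, tapered steel nozzle 34 mm at the other. x axis: along the wand to the plug; z axis: out through the yellow stripe. Suits a grasp from above across the grip.
- wand_stripe (a point): Yellow stripe along one flat of the wand's grip, middle of that flat, 18 mm from the axis along z. At the start the wand lies with the stripe on a flat next to the top one, so z leans 45 degrees, turned about the wand's axis. Let go within about 20 degrees of a flat, the wand tips on to that flat.
- wand_key (a point): Outer edge of the yellow key on the plug, on the stripe's side: a fin 5 mm wide with a pointed front, 15 mm long (2 to 17 mm ahead of the grip's end), standing 5 mm off the plug's 18 mm thick shank, 14 mm from the axis.
- wand_nose (a point): Tip of the wand's plug, on its axis, 98 mm ahead of the grip's middle (the grip ends 50 mm ahead). The nose is a cone, 9 mm across at the tip, 18 mm after 12 mm; a groove 9 mm long, beginning 16 mm behind the tip, takes the latches. Same axes as wand_mid.
- coupler_mouth (a point): Centre of the mouth of the air outlet's coupler, 21 mm above the bench: a level eight-sided aluminium tube, 36 mm across, 56 mm long, standing out of the front of a blue block with a gauge, fixed to the bench. x axis: level, into the 20 mm bore; z axis: up. Fully home, the grip's end face meets the mouth (nose 48 mm inside); a push of over 20 N means the stop or a jam.
- coupler_mark (a point): White mark on top of the coupler, 40 mm behind the mouth, 39 mm above the bench, in line with the keyway: a slot 8 mm wide through the top of the tube, from the mouth 22 mm back. Only with the wand's key upright in this slot (within about 7 degrees) does the plug go in past 31 mm.
- latch_left (a joint): Outward travel (m) of the left orange latch button on the coupler's side: 0 at rest and when snapped into the plug's groove, about 0.0025 while it rides on the plug. Latches snap in when the nose is 46 mm inside; the wand may then spring back to that depth and is held. Pushing past latches and valve pin takes about 8 to 15 N.
- latch_right (a joint): The same for the right orange latch button.
- valve_pin (a joint): Inward travel (m) of the brass spring pin deep in the coupler: 0 at rest; the plug's nose meets it 36 mm inside and pushes it about 0.010 to 0.012 when home. It pushes back with 2 to 3.5 N; a plug that is not locked does not stay home.
- clay_jar_mid (a point): Terracotta-coloured jar, about 52 mm wide and 79 mm tall with its wire loop, standing loose left of the work; the point is 30 mm up. To be left alone.
- solder_tin_mid (a point): Round flat tin with a dark green lid, 65 mm across, 21 mm high, loose; the point is at its centre. To be left alone.
- polish_bar_mid (a point): Green bar of polish, 37 x 92 x 33 mm, loose, at the right; the point is at its centre. To be left alone.

How it is judged:
By the outcome, as a careful person would: the job done as asked, in the order asked, and still so for the second after the job is handed in, with the robot touching nothing.
It also fails if it takes over 48 s, if anything falls off the work surface, if the arm or the gripper's body presses on something with over 40 N, if the wrist force passes 120 N, or if a joint passes its speed limit or range.

## Robot

A 7-joint arm with a two-finger parallel gripper is mounted at the origin on a cart in front of the work surface, level with it; the furniture and walls round the work are solid. World frame = base frame: x ahead of the robot, y to its left, z up, the work surface at z = 0. Lengths are in mm, angles in rad, forces in N, time in s.
With the tool pointing down it reaches from about 425 to 1025 mm from the base axis. Payload 3.6 kg.
Tool frame: the origin (TCP) lies at the very end of the fingers, on their centre line; the grasp point (between the pads) lies 19 mm behind it; z points along the fingers, y is the direction in which the jaws open and shut (so a half turn about z gives the same grasp; the last joint's range is limited). The gripper opens to 85 mm and grips with 20 to 120 N. Pads are 22 mm wide; open, the fingers measure 114 mm over their backs; the gripper's body (76 mm by 85 mm) begins 54 mm behind the grasp point. The pads swing forward as they close: fully open they stand 13 mm farther back than shut.
Start: joints at [-1.413, 0.591, 0.048, 1.609, -0.033, 0.943, -0.034], TCP at [179.925, 702.322, 231.302] pointing down, gripper open.
Joint ranges: [-2.69, 2.69], [-0.47, 2.24], [-1.27, 1.36], [0.19, 2.51], [-1.53, 4.68], [0.08, 2.07], [-3.09, 3.09]. Speed limits (rad/s): [2.57, 2.57, 3.14, 3.14, 3.14, 3.14, 3.14].

## Interface

Orientations are given as a unit quaternion [x, y, z, w].
In Python, from cell import ctrl gives the robot as it stands. The module is installed in compiled form; this text tells all that it offers.
- The arm moves only by the tool play_rows, never from a script. Its argument "plan" is a list of rows, each a list of 2 entries, a list of its own where there are three numbers: the shift along the tool's x, y, z in cm, then the turn, a rotation vector about the tool's x, y, z in rad. A call has 1 to 12 rows; each row shifts and turns the commanded pose from where the row before left it, along the tool's axes as they then stand; what a row does not reach is not made up. A row lasts 1/12 s, in which the tool goes at most 41.7 mm and 7.16 degrees, less where a joint would pass 70% of its speed; a pose out of reach is approached as far as the arm can. A call is refused whole if a number of a shift passes 4.17 or a number of a turn 0.125, either way. A call with a gripper value outside its range is refused whole. "hand" is the opening, from -1 (shut) to 1 (fully open), so that 0 is half open, set as the call begins (left out, the last holds). The fingers move at their own pace and stop on an object; "newtons" is the grip in N (left out, the last holds). Time passes only in rows, so rows that do not move let the fingers close. It gives the time, the measured TCP pose, the force and the opening at its end, in the units of the state.
- ctrl.state(): the state, without advancing time (a new reading comes with each control period).
- ctrl.grab_frame(name): name is "scene" or "top"; returns a dict with "color" (384x512x3 uint8, red, green, blue), "vertical_fov" (degrees; the focal length in pixels is half the picture's height over the tangent of half this angle, whatever the lens; pixels are square), "cx", "cy" (the principal point, pixels), "k1" (the pictures are not rectified: a ray, as slopes to the right and down, at radius r is drawn at 1 + k1 r^2 times it, then the intrinsics apply), "R" (3x3) and "t" (3): a world point X has camera coordinates R X + t. Camera axes: x right, y down, z forward; pixel columns grow to the right and rows downward; lengths in mm; the calibration is good to about 2 mm. A picture is of the moment at which its call begins. There is no depth.
- ctrl.job_done(): hands the job in, once; it reports no verdict.
The state is a dict: "time_s": time; "joints": joint angles; "qvel": joint speeds; "tau": joint torques, N m; "tcp_pos": TCP position; "tcp_rot": TCP orientation; "contact_force": force on the tool from outside, world axes, zero at the start; "torque": the same for the moment, N m; "grip_width": finger opening in mm.
Only numpy, scipy, OpenCV 4.12 (cv2) and the standard library are available. Lean on these libraries where they do the work, as an engineer would, in place of code of your own. Each camera call takes 0.05 s, during which the arm holds its last target.

## Working session

There is one attempt and no reset: what is moved stays moved. The work goes in short steps, Python scripts to look and compute and a tool call to move; the robot and the scene stay as the last step left them, time stands still between calls to the robot, and variables do not carry over. Pictures are saved under pics/ and viewed, and the job is handed in when it is done.

Besides the shell and the picture viewer there is one more tool, called after "Emit:" as name([rows], argument=value, ...), one row to a line, values as JSON. play_rows: Moves the arm, as the interface text tells. Its arguments: {"type":"object","properties":{"plan":{"type":"array"},"hand":{"type":"number"},"newtons":{"type":"number"}},"required":["plan"]}

```bash
mkdir -p pics
cat > h.py <<'E'
import numpy as np, cv2
from cell import ctrl
from scipy.spatial.transform import Rotation as Ro
def grab(n,save=None):
    f=ctrl.grab_frame(n)
    if save: cv2.imwrite('pics/'+save,f['color'][:,:,::-1])
    return f
def K(f):
    fl=192/np.tan(np.radians(f['vertical_fov'])/2)
    return np.array([[fl,0,f['cx']],[0,fl,f['cy']],[0,0,1.]]),np.array([f['k1'],0,0,0.])
def ray(f,px):
    k,d=K(f); R=np.array(f['R']);t=np.array(f['t'])
    u=cv2.undistortPoints(np.array(px,float).reshape(-1,1,2),k,d).reshape(-1,2)
    D=np.c_[u,np.ones(len(u))]@R
    return -R.T@t,D/np.linalg.norm(D,axis=1)[:,None]
def plane(f,px,z):
    o,D=ray(f,px); return o+D*((z-o[2])/D[:,2])[:,None]
def proj(f,X):
    k,d=K(f); return cv2.projectPoints(np.array(X,float).reshape(-1,1,3),cv2.Rodrigues(np.array(f['R']))[0],np.array(f['t'],float),k,d)[0].reshape(-1,2)
def tri(f,p,g,q):
    o,D=ray(f,[p]);o2,E=ray(g,[q]);D=D[0];E=E[0]
    s=np.linalg.lstsq(np.c_[D,-E],o2-o,rcond=None)[0]
    a=o+D*s[0];b=o2+E*s[1];return (a+b)/2,np.linalg.norm(a-b)
E
python3 - <<'E'
from h import *
for n in('scene','top'):
    f=grab(n,n+'0.png'); print(n,f['vertical_fov'],f['k1'],-np.array(f['R']).T@f['t'])
print(ctrl.state())
E
```

```text
scene 55.48789586266307 0.013502837267124519 [ 224.93370103 -843.12587469  716.95753306]
top 49.98849621913977 -0.05262910655013638 [ 518.24281527 -139.84546363 1343.43270343]
{'time_s': 0.1, 'joints': array([-1.41350548,  0.59174568,  0.04829793,  1.60890999, -0.03334249,
        0.94239614, -0.03370926]), 'qvel': array([ 5.28053520e-05, -6.42970243e-04, -8.22071193e-04,  9.38623803e-04,
       -1.40202756e-03,  1.67436740e-03, -4.90298980e-04]), 'tau': array([ 5.75250294e-02, -5.42545009e+01,  1.55893441e+00, -1.92036706e+01,
        1.90772343e-02,  1.25333383e-01,  3.02557673e-04]), 'tcp_pos': array([179.81933277, 702.16226258, 230.75201001]), 'tcp_rot': array([ 1.25031103e-01,  9.92152768e-01, -3.25021742e-04, -4.22186969e-05]), 'contact_force': array([-0.49129987,  0.01185513,  0.09952943]), 'torque': array([-0.06081941,  0.01655164, -0.02658366]), 'grip_width': 85.49096168589642}
```

View pics/scene0.png

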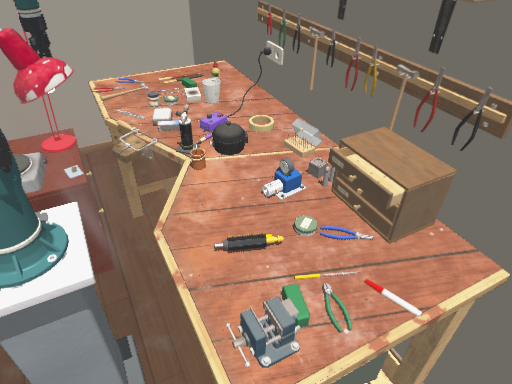

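View pics/top0.png

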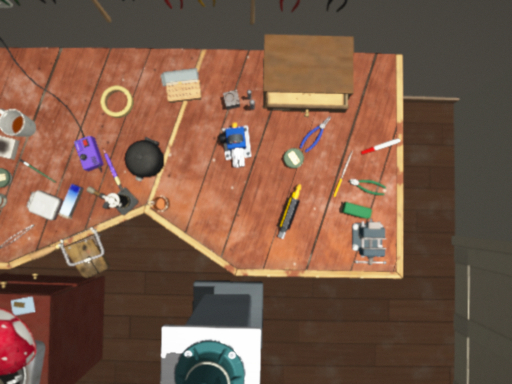

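Run:
```python
import cv2
a=cv2.imread('pics/top0.png');b=cv2.imread('pics/scene0.png')
cv2.imwrite('pics/t1.png',cv2.resize(a[115:255,205:325],None,fx=5,fy=5,interpolation=cv2.INTER_CUBIC)[:600])
cv2.imwrite('pics/t1b.png',cv2.resize(a[165:245,260:330],None,fx=7,fy=7,interpolation=cv2.INTER_CUBIC))
cv2.imwrite('pics/s1.png',cv2.resize(b[150:260,205:325],None,fx=5,fy=5,interpolation=cv2.INTER_CUBIC))
```

```text
(no output)
```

View pics/t1.png

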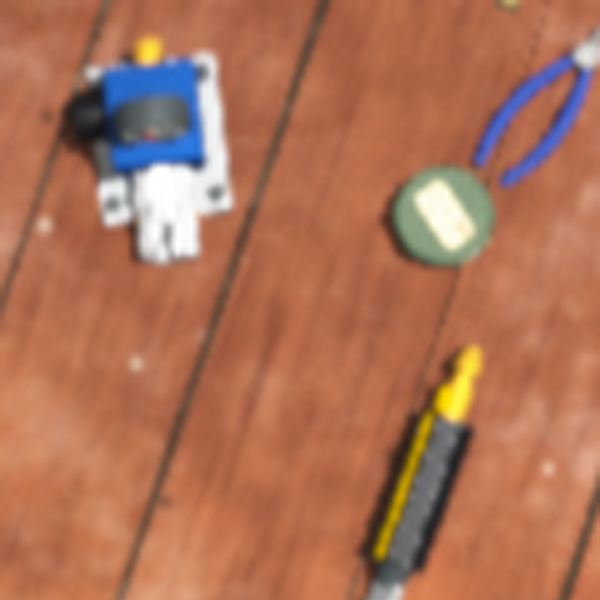

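View pics/t1b.png

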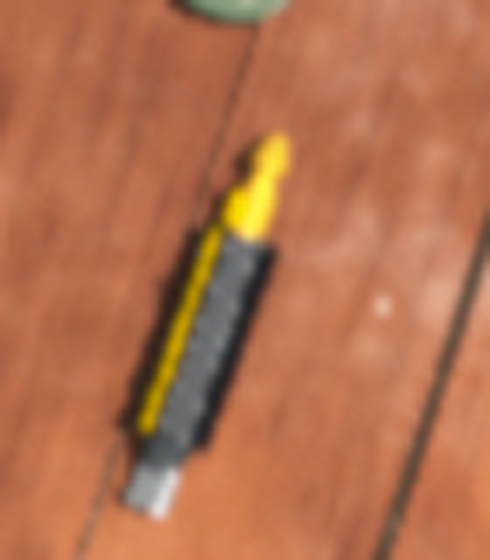

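View pics/s1.png

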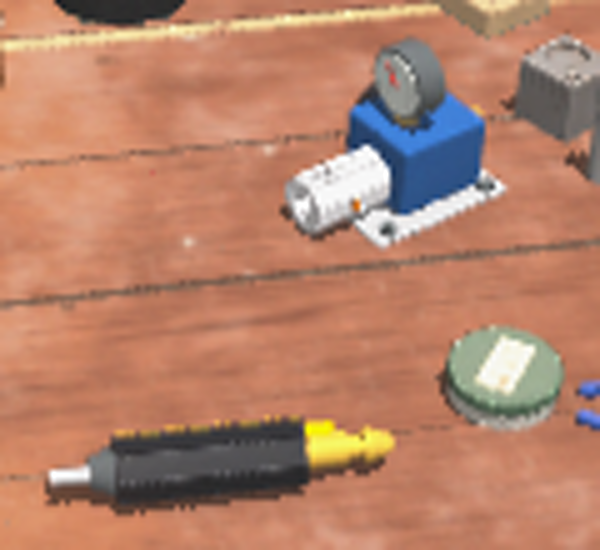

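Run:
```python
import cv2,numpy as np
a=cv2.imread('pics/top0.png');b=cv2.imread('pics/scene0.png')
def cr(im,x,y,w,h,s):
    c=cv2.resize(im[y:y+h,x:x+w],None,fx=s,fy=s,interpolation=cv2.INTER_NEAREST)
    for i in range(0,w,5): cv2.putText(c,str(x+i),(i*s,8),0,.3,(0,255,255),1)
    for j in range(0,h,5): cv2.putText(c,str(y+j),(0,j*s+s//2),0,.3,(0,255,255),1)
    return c
c1=cr(a,218,120,36,50,12);c2=cr(b,257,165,34,36,11)
H=max(c1.shape[0],c2.shape[0]);o=np.zeros((H,c1.shape[1]+c2.shape[1]-0,3),np.uint8)
o[:c1.shape[0],:c1.shape[1]]=c1;o[:c2.shape[0],c1.shape[1]:]=c2
print(o.shape);cv2.imwrite('pics/coup.png',o[:,:806][:, :800])
```

```text
(600, 806, 3)
```

View pics/coup.png

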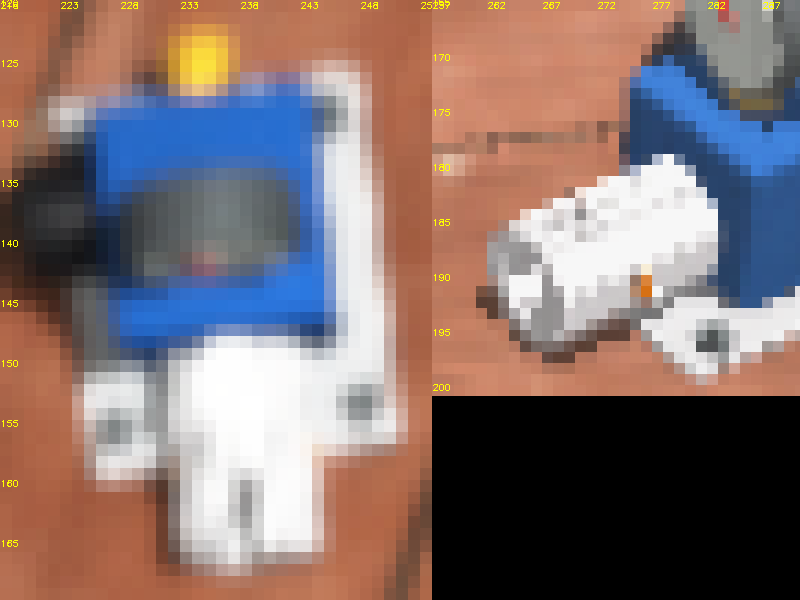

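```bash
cat > m.py <<'E'
from h import *
f=grab('top');g=grab('scene')
im=f['color'].astype(float)
sat=im.min(axis=2)  # white -> high min channel
def cross(v,x0,th):
    out=[]
    for i in range(len(v)-1):
        if (v[i]-th)*(v[i+1]-th)<0: out.append(round(x0+i+(th-v[i])/(v[i+1]-v[i]),2))
    return out
for r in range(157,167): print(r,cross(sat[r,226:252],226,150))
for c in range(232,245): print(c,cross(sat[158:172,c],158,150),im[160:167,c,1].astype(int))
hsv=cv2.cvtColor(f['color'],cv2.COLOR_RGB2HSV)
E
python3 m.py
```

```text
157 [np.float64(247.52)]
158 [np.float64(230.82), np.float64(232.25), np.float64(244.6)]
159 [np.float64(229.48), np.float64(232.45), np.float64(244.41)]
160 [np.float64(232.56), np.float64(244.39)]
161 [np.float64(232.55), np.float64(237.98), np.float64(238.02), np.float64(244.33)]
162 [np.float64(232.46), np.float64(237.98), np.float64(238.02), np.float64(244.36)]
163 [np.float64(232.46), np.float64(244.46)]
164 [np.float64(232.57), np.float64(244.51)]
165 [np.float64(232.85), np.float64(244.32)]
166 [np.float64(233.79), np.float64(238.88), np.float64(239.45), np.float64(240.4)]
232 [] [107 105 111 113 105  91  71]
233 [np.float64(165.27)] [191 191 200 202 190 165 123]
234 [np.float64(166.17)] [229 230 229 228 218 199 161]
235 [np.float64(166.46)] [248 249 245 239 228 203 173]
236 [] [249 250 244 234 227 220 200]
237 [np.float64(167.17)] [215 208 198 206 231 239 226]
238 [np.float64(160.94), np.float64(162.06), np.float64(166.8)] [166 149 150 165 189 203 186]
239 [np.float64(165.89)] [206 200 207 213 213 190 149]
240 [np.float64(166.1)] [249 251 252 252 251 234 160]
241 [np.float64(165.88)] [252 252 251 250 245 216 148]
242 [np.float64(165.9)] [251 251 250 249 246 226 150]
243 [np.float64(165.88)] [247 245 244 245 244 226 149]
244 [np.float64(165.39)] [193 186 187 196 199 181 133]
```

Run:
```python
import cv2,numpy as np
a=cv2.imread('pics/top0.png');b=cv2.imread('pics/scene0.png')
def cr(im,x,y,w,h,s):
    c=cv2.resize(im[y:y+h,x:x+w],None,fx=s,fy=s,interpolation=cv2.INTER_NEAREST)
    for i in range(0,w,5): cv2.putText(c,str(x+i),(i*s,8),0,.3,(0,255,255),1)
    for j in range(0,h,5): cv2.putText(c,str(y+j),(0,j*s+s//2),0,.3,(0,255,255),1)
    return c
cv2.imwrite('pics/w1.png',cr(a,272,178,34,62,9)); cv2.imwrite('pics/w2.png',cr(b,210,228,78,28,10))
```

```text
(no output)
```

View pics/w1.png

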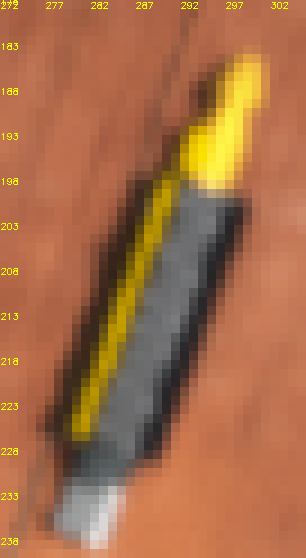

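View pics/w2.png

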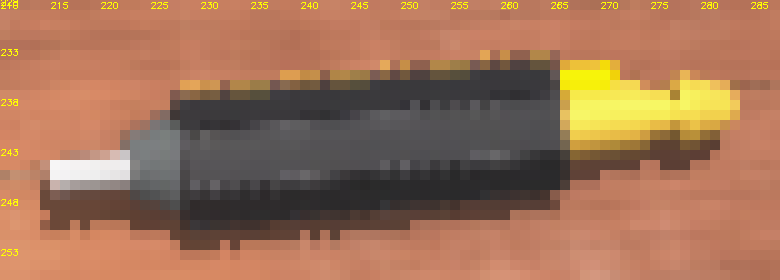

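Run:
```python
from h import *
f=grab('top');g=grab('scene')
n,e1=tri(f,(299.7,184),g,(282.7,237.6));z,e2=tri(f,(280.4,237.8),g,(213.5,245.3))
print('nose',n,e1,'nozzle',z,e2,np.linalg.norm(n-z))
print('topplane',plane(f,[(299.7,184),(280.4,237.8)],18),'scene',plane(g,[(282.7,237.6),(213.5,245.3)],18))
# brass and stripe masks
for nm,h,a in(('top',f,(270,300,175,245)),('scene',g,(210,290,228,256))):
    hs=cv2.cvtColor(h['color'],cv2.COLOR_RGB2HSV)
    m=((hs[...,0]>20)&(hs[...,0]<35)&(hs[...,1]>150)&(hs[...,2]>90)).astype(np.uint8)
    M=np.zeros_like(m);x0,x1,y0,y1=a[0],a[1]+8,a[2],a[3];M[y0:y1,x0:x1]=m[y0:y1,x0:x1]
    ys,xs=np.nonzero(M)
    if nm=='top':
        s=ys>200; p=np.polyfit(ys[s],xs[s],1);print('stripe',ys[s].min(),ys[s].max(),p)
        P=plane(f,[(np.polyval(p,200),200),(np.polyval(p,224),224)],30.7);d=P[0]-P[1];print(P,np.degrees(np.arctan2(d[1],d[0])))
        # grey top flat z=36
        G=h['color'].astype(int);mm=(abs(G[...,0]-G[...,2])<20)&(G.mean(2)>85)&(G.mean(2)<150)
        N=np.zeros_like(m);N[200:226,275:300]=mm[200:226,275:300]; ys,xs=np.nonzero(N);p=np.polyfit(ys,xs,1)
        P=plane(f,[(np.polyval(p,200),200),(np.polyval(p,224),224)],36);d=P[0]-P[1];print('flat',P,np.degrees(np.arctan2(d[1],d[0])))
# coupler
print('mouth sides z21',plane(f,[(232.5,162.5),(244.4,162.5)],21),'end z',plane(f,[(238.5,166.3),(236,166.7),(242,165.9)],30))
print('bolts',plane(f,[(245.5,129.5),(248,153.5),(227,155.5)],4))
hs=cv2.cvtColor(f['color'],cv2.COLOR_RGB2HSV)
for nm,c in(('bolt',(243,251,149,158)),('bolt2',(223,231,151,160))):
    G=255-f['color'][c[2]:c[3],c[0]:c[1]].astype(float).mean(2);print(nm,G.astype(int)[4])
# others
for nm,px,zz in(('jar',(161,203),40),('tin',(293,158),21),('bar',(357,210),33)):print(nm,plane(f,[px],zz))
# mark candidates scene: slot etc.
print(proj(g,plane(f,[(238.3,166)],39)),proj(g,plane(f,[(238.3,158.5)],39)),proj(g,plane(f,[(237,152)],39)))
```

```text
nose [ 617.46795436 -277.50655064   20.61612037] 1.3110741204549403 nozzle [ 443.75702319 -218.74654953   18.92427863] 1.8082109484005517 183.38780676109533
topplane [[ 617.0832503  -277.46315021   18.        ]
 [ 442.86087203 -218.47490688   18.        ]] scene [[ 619.56141255 -275.62907286   18.        ]
 [ 444.88089963 -218.27383067   18.        ]]
stripe 201 226 [-3.57234874e-01  3.60901794e+02]
[[ 564.23148685 -244.26921228   30.7       ]
 [ 487.30587277 -218.39056659   30.7       ]] -18.593520943316044
flat [[ 564.38555732 -259.09138267   36.        ]
 [ 487.73058058 -231.82526242   36.        ]] -19.580436235788287
mouth sides z21 [[681.55509545 -58.9363725   21.        ]
 [682.4184316  -97.36539783  21.        ]] end z [[668.62271685 -79.04462482  30.        ]
 [667.15385297 -71.06434464  30.        ]
 [670.1642265  -90.23084967  30.        ]]
bolts [[ 793.84093607  -97.74065762    4.        ]
 [ 714.4539161  -107.88107543    4.        ]
 [ 706.3137269   -39.26945676    4.        ]]
bolt [ 16  15  20  66 117 123  83  51]
bolt2 [136 107  70  96 123  97  64  94]
jar [[545.1325603  163.39762352  40.        ]]
tin [[ 700.66673693 -254.12356021   21.        ]]
bar [[ 537.00540406 -460.43191303   33.        ]]
[[263.42164956 186.01013958]] [[270.17254521 183.76980968]] [[275.24580988 181.14373305]]
```

Run:
```python
from h import *
f=grab('top');g=grab('scene')
print(plane(g,[(265.3,191),(265,190.5),(266,191.5)],21))
c=np.array([671,-79.6,21]);u=np.array([np.cos(.123),np.sin(.123),0]);v=np.array([-u[1],u[0],0])
for nm,h in(('top',f),('scene',g)):
    im=h['color'][:,:,::-1].copy();s=10
    ring=[c+18/np.cos(np.pi/8)*(np.cos(a)*v+np.sin(a)*np.array([0,0,1])) for a in np.pi/8+np.arange(8)*np.pi/4]
    P=proj(h,ring);bb=proj(h,[c])[0].astype(int)-[20,25]
    o=cv2.resize(im[bb[1]:bb[1]+40,bb[0]:bb[0]+40],None,fx=s,fy=s,interpolation=cv2.INTER_NEAREST)
    cv2.polylines(o,[np.int32((P-bb+.5)*s)],True,(0,0,255),1)
    for q in proj(h,[c+u*0+[0,0,18],c+22*u+[0,0,18],c+40*u+[0,0,18],c+56*u+[0,0,18]]): cv2.circle(o,tuple(np.int32((q-bb+.5)*s)),3,(0,160,0),-1)
    cv2.imwrite(f'pics/ov_{nm}.png',o)
a=cv2.imread('pics/ov_top.png');b=cv2.imread('pics/ov_scene.png');cv2.imwrite('pics/ov.png',np.hstack([a,b]))
```

```text
[[673.33995701 -83.18830483  21.        ]
 [673.7197848  -80.59913134  21.        ]
 [674.06093538 -86.31957376  21.        ]]
```

View pics/ov.png

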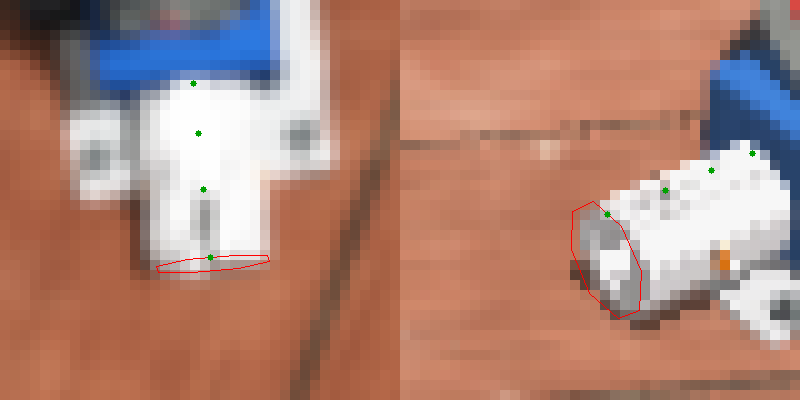

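```bash
cat >> h.py <<'E'
def go(target,R1=None,nmin=1,step=40):
    """tool-frame rows from measured pose to target pos (straight) & optional tool rotation matrix"""
    s=ctrl.state();R0=Ro.from_quat(s['tcp_rot']);p=np.array(s['tcp_pos']);d=np.array(target)-p
    rv=np.zeros(3) if R1 is None else (R0.inv()*R1).as_rotvec()
    n=max(nmin,int(np.ceil(np.linalg.norm(d)/step)),int(np.ceil(np.linalg.norm(rv)/.115)))
    print('n',n,'tooldelta cm total',(R0.inv().apply(d)/10).round(3),'rv total',rv.round(4),'| per row rv',(rv/n).round(4))
    # rows: shift in frame as it stands before row
    for i in range(n):
        Ri=R0*Ro.from_rotvec(rv*i/n); print((Ri.inv().apply(d/n)/10).round(3).tolist())
def wandR(yaw,roll=0):
    """tool rot: x=-u (u at yaw deg), z down, then rolled by roll deg about wand u"""
    y=np.radians(yaw);u=np.array([np.cos(y),np.sin(y),0]);x=-u;z=np.array([0,0,-1.]);yy=np.cross(z,x)
    return Ro.from_rotvec(u*np.radians(roll))*Ro.from_matrix(np.c_[x,yy,z])
def st():
    s=ctrl.state();R=Ro.from_quat(s['tcp_rot']).as_matrix()
    print('t',round(s['time_s'],2),'p',np.round(s['tcp_pos'],1),'F',np.round(s['contact_force'],1),'w',round(s['grip_width'],1),'x',R[:,0].round(3),'z',R[:,2].round(3),'j',np.round(s['joints'],2))
E
python3 -c "
from h import *
go([480,250,225])"
```

```text
n 14 tooldelta cm total [-40.299 -36.357   0.615] rv total [0. 0. 0.] | per row rv [0. 0. 0.]
[-2.878, -2.597, 0.044]
[-2.878, -2.597, 0.044]
[-2.878, -2.597, 0.044]
[-2.878, -2.597, 0.044]
[-2.878, -2.597, 0.044]
[-2.878, -2.597, 0.044]
[-2.878, -2.597, 0.044]
[-2.878, -2.597, 0.044]
[-2.878, -2.597, 0.044]
[-2.878, -2.597, 0.044]
[-2.878, -2.597, 0.044]
[-2.878, -2.597, 0.044]
[-2.878, -2.597, 0.044]
[-2.878, -2.597, 0.044]
```

Emit:
play_rows([
  [[-2.9, -2.6, 0], [0, 0, 0]],
  [[-2.9, -2.6, 0], [0, 0, 0]],
  [[-2.9, -2.6, 0], [0, 0, 0]],
  [[-2.9, -2.6, 0], [0, 0, 0]],
  [[-2.9, -2.6, 0], [0, 0, 0]],
  [[-2.9, -2.6, 0], [0, 0, 0]],
  [[-2.9, -2.6, 0], [0, 0, 0]],
  [[-2.9, -2.6, 0], [0, 0, 0]],
  [[-2.9, -2.6, 0], [0, 0, 0]],
  [[-2.9, -2.6, 0], [0, 0, 0]],
  [[-2.9, -2.6, 0], [0, 0, 0]],
  [[-2.9, -2.6, 0], [0, 0, 0]],
], hand=1)

```text
time_s: 1.4
tcp_pos: [440.1, 311.7, 231.3]
tcp_rot: [0.125, 0.992, -0.0, -0.0]
contact_force: [0.3, -0.9, -0.8]
grip_width: 84.9
```

```bash
python3 -c "
from h import *
st();go([524.5,-245.4,150],wandR(-18.6))"
```

```text
t 1.4 p [440.1 311.7 231.3] F [ 0.3 -0.9 -0.8] w 84.9 x [-0.969  0.248  0.   ] z [-0. -0. -1.] j [-0.77  0.36  0.09  2.03 -0.05  0.75  0.67]
n 15 tooldelta cm total [-21.997 -51.875   8.15 ] rv total [-0.0004 -0.0003  0.074 ] | per row rv [-0.     -0.      0.0049]
[-1.466, -3.458, 0.543]
[-1.484, -3.451, 0.543]
[-1.501, -3.444, 0.543]
[-1.517, -3.436, 0.543]
[-1.534, -3.429, 0.543]
[-1.551, -3.421, 0.543]
[-1.568, -3.414, 0.543]
[-1.585, -3.406, 0.543]
[-1.602, -3.398, 0.543]
[-1.618, -3.39, 0.543]
[-1.635, -3.382, 0.543]
[-1.652, -3.374, 0.543]
[-1.668, -3.366, 0.542]
[-1.685, -3.357, 0.542]
[-1.702, -3.349, 0.542]
```

Emit:
play_rows([
  [[-1.6, -3.45, 0.5], [0, 0, 0.006]],
  [[-1.6, -3.45, 0.5], [0, 0, 0.006]],
  [[-1.6, -3.45, 0.5], [0, 0, 0.006]],
  [[-1.6, -3.45, 0.5], [0, 0, 0.006]],
  [[-1.6, -3.45, 0.5], [0, 0, 0.006]],
  [[-1.6, -3.45, 0.5], [0, 0, 0.006]],
  [[-1.6, -3.45, 0.5], [0, 0, 0.006]],
  [[-1.6, -3.45, 0.5], [0, 0, 0.006]],
  [[-1.6, -3.45, 0.5], [0, 0, 0.006]],
  [[-1.6, -3.45, 0.5], [0, 0, 0.006]],
  [[-1.6, -3.45, 0.5], [0, 0, 0.006]],
  [[-1.6, -3.45, 0.5], [0, 0, 0.006]],
])

```text
time_s: 2.4
tcp_pos: [507.7, -139.2, 171.1]
tcp_rot: [0.161, 0.987, 0.0, -0.0]
contact_force: [0.7, 0.1, -1.4]
grip_width: 85.6
```

Emit:
play_rows([
  [[-1.5, -3.0, 0.5], [0, 0, 0.002]],
  [[-1.0, -2.5, 0.5], [0, 0, 0]],
  [[0, 0, 0], [0, 0, 0]],
])

```text
time_s: 2.65
tcp_pos: [513.3, -205.2, 160.9]
tcp_rot: [0.166, 0.986, -0.002, 0.0]
contact_force: [-0.9, -0.6, -1.2]
grip_width: 85.5
```

```bash
python3 -c "
from h import *
st();go([524.5,-245.4,100],wandR(-18.6))"
```

```text
t 2.65 p [ 513.3 -205.2  160.9] F [-0.9 -0.6 -1.2] w 85.5 x [-0.945  0.328 -0.001] z [-0.    -0.004 -1.   ] j [ 0.18  0.48  0.16  2.06 -0.12  0.61  1.65]
n 2 tooldelta cm total [-2.365 -3.405  6.106] rv total [-0.0042  0.0014 -0.0099] | per row rv [-0.0021  0.0007 -0.0049]
[-1.183, -1.702, 3.053]
[-1.176, -1.715, 3.049]
```

Emit:
play_rows([
  [[-1.15, -1.7, 3.0], [-0.002, 0, -0.005]],
  [[-1.15, -1.7, 3.0], [-0.002, 0, -0.005]],
  [[0, 0, 2.0], [0, 0, 0]],
  [[0, 0, 1.5], [0, 0, 0]],
  [[0, 0, 0], [0, 0, 0]],
  [[0, 0, 0], [0, 0, 0]],
])

```text
time_s: 3.15
tcp_pos: [524.6, -236.1, 65.6]
tcp_rot: [0.157, 0.988, 0.002, -0.001]
contact_force: [-0.1, -0.2, -0.4]
grip_width: 85.3
```

```bash
python3 -c "
from h import *
st();go([524.5,-245.4,6],wandR(-18.6))
grab('top','top2.png')
a=cv2.imread('pics/top2.png');cv2.imwrite('pics/top2z.png',cv2.resize(a[160:260,240:340],None,fx=6,fy=6))"
```

```text
t 3.15 p [ 524.6 -236.1   65.6] F [-0.1 -0.2 -0.4] w 85.3 x [-0.951  0.309  0.002] z [-0.001  0.005 -1.   ] j [ 0.27  0.65  0.1   2.06 -0.15  0.45  1.75]
n 2 tooldelta cm total [-0.291 -0.919  5.96 ] rv total [ 0.0044 -0.0025  0.0103] | per row rv [ 0.0022 -0.0012  0.0051]
[-0.146, -0.46, 2.98]
[-0.144, -0.452, 2.981]
```

View pics/top2z.png

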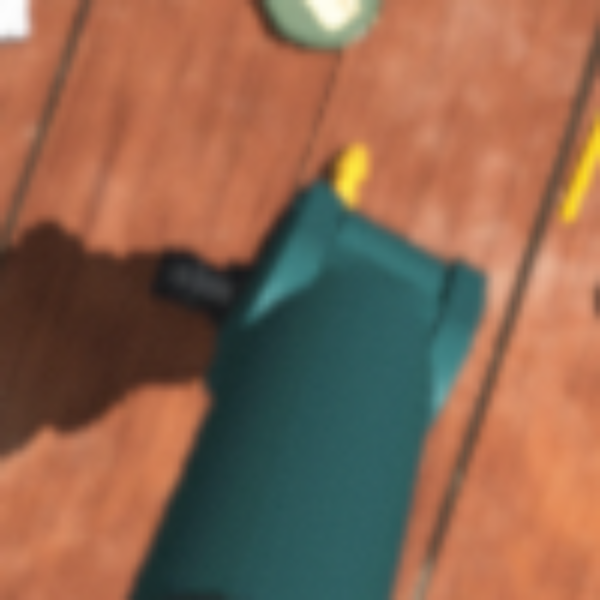

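Emit:
play_rows([
  [[-0.15, -0.5, 2.0], [0.002, 0, 0.005]],
  [[-0.15, -0.5, 2.0], [0.002, 0, 0.005]],
  [[0, 0, 1.0], [0, 0, 0]],
  [[0, 0, 0.5], [0, 0, 0]],
  [[0, 0, 0], [0, 0, 0]],
  [[0, 0, 0], [0, 0, 0]],
])

```text
time_s: 3.7
tcp_pos: [525.6, -246.8, 12.0]
tcp_rot: [0.161, 0.987, 0.0, 0.0]
contact_force: [-0.1, -0.1, -0.6]
grip_width: 85.8
```

```bash
python3 -c "
from h import *
st();go([524.5,-245.4,6],wandR(-18.6))
grab('scene','s2.png')
a=cv2.imread('pics/s2.png');cv2.imwrite('pics/s2z.png',cv2.resize(a[170:270,200:320],None,fx=6,fy=6))"
```

```text
t 3.7 p [ 525.6 -246.8   12. ] F [-0.1 -0.1 -0.6] w 85.8 x [-0.948  0.318 -0.001] z [ 0.001 -0.    -1.   ] j [ 0.3   0.74  0.08  2.06 -0.16  0.35  1.76]
n 1 tooldelta cm total [0.15  0.095 0.599] rv total [0.0003 0.0008 0.0005] | per row rv [0.0003 0.0008 0.0005]
[0.15, 0.095, 0.599]
```

View pics/s2z.png

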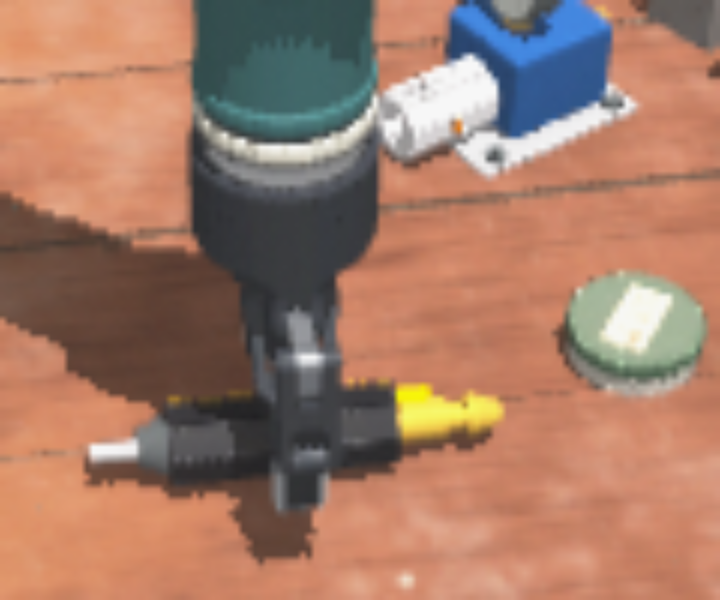

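Emit:
play_rows([
  [[0.1, 0.1, 0.5], [0, 0, 0]],
  [[0, 0, 0], [0, 0, 0]],
  [[0, 0, 0], [0, 0, 0]],
])

```text
time_s: 4.0
tcp_pos: [524.5, -245.6, 6.5]
tcp_rot: [0.162, 0.987, 0.0, 0.0]
contact_force: [0.1, -0.3, -1.0]
grip_width: 85.3
```

Emit:
play_rows([
  [[0, 0, 0], [0, 0, 0]],
  [[0, 0, 0], [0, 0, 0]],
  [[0, 0, 0], [0, 0, 0]],
  [[0, 0, 0], [0, 0, 0]],
  [[0, 0, 0], [0, 0, 0]],
  [[0, 0, 0], [0, 0, 0]],
  [[0, 0, 0], [0, 0, 0]],
  [[0, 0, 0], [0, 0, 0]],
], hand=-1, newtons=40)

```text
time_s: 4.67
tcp_pos: [524.7, -245.8, 6.5]
tcp_rot: [0.162, 0.987, 0.0, 0.0]
contact_force: [-0.3, 0.7, 2.7]
grip_width: 35.2
```

```bash
python3 -c "
from h import *
st()
grab('scene','s3.png')
a=cv2.imread('pics/s3.png');cv2.imwrite('pics/s3z.png',cv2.resize(a[200:270,200:320],None,fx=6,fy=6))"
```

```text
t 4.67 p [ 524.7 -245.8    6.5] F [-0.3  0.7  2.7] w 35.2 x [-0.948  0.319 -0.   ] z [ 0.  0. -1.] j [ 0.3   0.75  0.08  2.06 -0.16  0.34  1.76]
```

View pics/s3z.png

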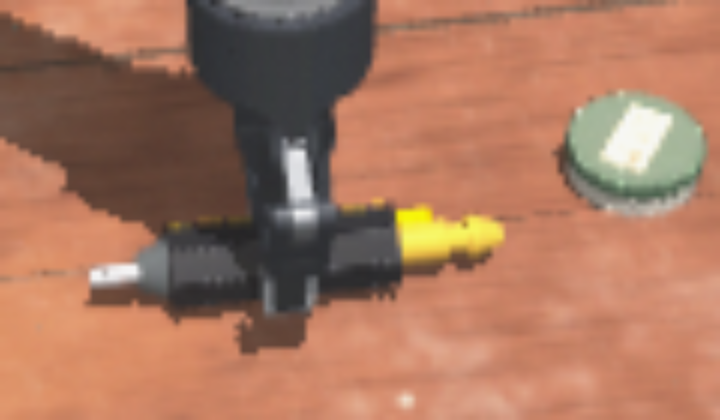

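Emit:
play_rows([
  [[0, 0, -1], [0, 0, 0]],
  [[0, 0, -2], [0, 0, 0]],
  [[0, 0, -1], [0, 0, 0]],
  [[0, 0, 0], [0, 0, 0]],
  [[0, 0, 0], [0, 0, 0]],
])

```text
time_s: 5.13
tcp_pos: [524.8, -246.1, 46.8]
tcp_rot: [0.162, 0.987, -0.0, 0.001]
contact_force: [-0.5, -0.8, -2.4]
grip_width: 35.2
```

```bash
python3 -c "
from h import *
st()
s=ctrl.state();R=Ro.from_quat(s['tcp_rot']);W=s['tcp_pos']-11.5*R.as_matrix()[:,2];print(W)
R1=wandR(-18.6,33);go(W+11.5*R1.as_matrix()[:,2],R1)"
```

```text
t 5.13 p [ 524.8 -246.1   46.8] F [-0.5 -0.8 -2.4] w 35.2 x [-0.948  0.319 -0.001] z [ 0.001 -0.001 -1.   ] j [ 0.29  0.68  0.1   2.05 -0.16  0.41  1.76]
[ 524.77643105 -246.13333237   58.34427257]
n 6 tooldelta cm total [ 0.002  0.627 -0.186] rv total [-5.762e-01  1.500e-03  2.000e-04] | per row rv [-0.096   0.0002  0.    ]
[0.0, 0.104, -0.031]
[0.0, 0.107, -0.021]
[0.0, 0.108, -0.01]
[0.0, 0.109, 0.0]
[0.0, 0.108, 0.01]
[0.0, 0.107, 0.021]
```

Emit:
play_rows([
  [[0, 0.11, -0.03], [-0.096, 0, 0]],
  [[0, 0.11, -0.02], [-0.096, 0, 0]],
  [[0, 0.11, -0.01], [-0.096, 0, 0]],
  [[0, 0.11, 0], [-0.096, 0, 0]],
  [[0, 0.11, 0.01], [-0.096, 0, 0]],
  [[0, 0.11, 0.02], [-0.096, 0, 0]],
  [[0, 0, 0], [0, 0, 0]],
  [[0, 0, 0], [0, 0, 0]],
])

```text
time_s: 5.8
tcp_pos: [524.8, -242.0, 46.2]
tcp_rot: [0.158, 0.946, 0.28, 0.045]
contact_force: [0.1, -0.8, -2.5]
grip_width: 35.0
```

```bash
python3 -c "
from h import *
st()
s=ctrl.state();R=Ro.from_quat(s['tcp_rot']);W=s['tcp_pos']-11.5*R.as_matrix()[:,2];print(W)
R1=wandR(-18.6,33);W[2]=30;go(W+11.5*R1.as_matrix()[:,2],R1)
grab('scene','s4.png')
a=cv2.imread('pics/s4.png');cv2.imwrite('pics/s4z.png',cv2.resize(a[180:270,200:320],None,fx=6,fy=6))"
```

```text
t 5.8 p [ 524.8 -242.    46.2] F [ 0.1 -0.8 -2.5] w 35.0 x [-0.946  0.324  0.003] z [ 0.174  0.515 -0.839] j [ 0.93  0.83 -0.43  1.95 -0.41  0.62  2.2 ]
[ 522.81285009 -247.90323182   55.81924663]
n 1 tooldelta cm total [-0.007 -1.402  2.167] rv total [-0.0012  0.0004 -0.0058] | per row rv [-0.0012  0.0004 -0.0058]
[-0.007, -1.402, 2.167]
```

View pics/s4z.png

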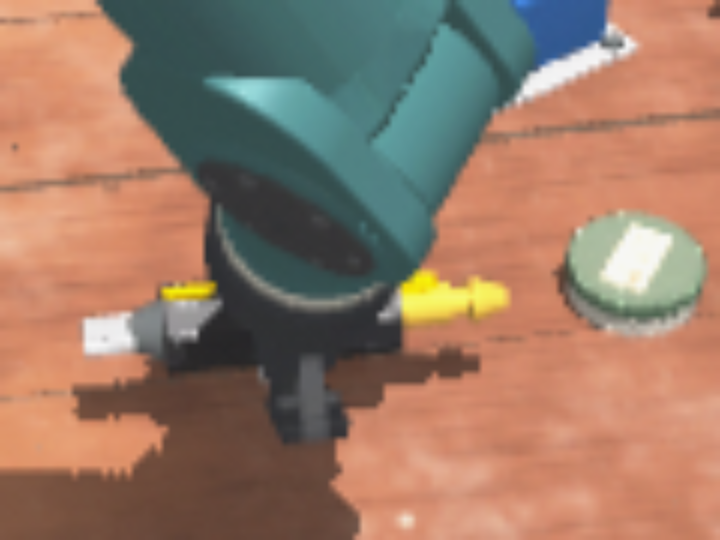

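Emit:
play_rows([
  [[0, -0.7, 1.1], [0, 0, 0]],
  [[0, -0.7, 1.1], [0, 0, 0]],
  [[0, 0, 0], [0, 0, 0]],
  [[0, -0.1, 0.17], [0, 0, 0]],
  [[0, 0, 0], [0, 0, 0]],
])

```text
time_s: 6.27
tcp_pos: [526.8, -238.2, 19.7]
tcp_rot: [0.154, 0.946, 0.28, 0.045]
contact_force: [0.7, -0.6, -3.2]
grip_width: 35.1
```

Emit:
play_rows([
  [[0, -0.1, 0.17], [0, 0, 0]],
  [[0, 0, 0], [0, 0, 0]],
])

```text
time_s: 6.43
tcp_pos: [526.9, -239.2, 18.1]
tcp_rot: [0.155, 0.946, 0.28, 0.046]
contact_force: [-0.3, -0.2, -2.0]
grip_width: 35.0
```

```bash
python3 -c "
from h import *
st()
s=ctrl.state();R=Ro.from_quat(s['tcp_rot']);W=s['tcp_pos']-11.5*R.as_matrix()[:,2];print(W)
grab('scene','s5.png')
a=cv2.imread('pics/s5.png');cv2.imwrite('pics/s5z.png',cv2.resize(a[180:270,200:320],None,fx=6,fy=6))"
```

```text
t 6.43 p [ 526.9 -239.2   18.1] F [-0.3 -0.2 -2. ] w 35.0 x [-0.948  0.319 -0.   ] z [ 0.174  0.516 -0.839] j [ 0.93  0.87 -0.44  1.95 -0.41  0.58  2.22]
[ 524.88212043 -245.17714191   27.77924095]
```

View pics/s5z.png

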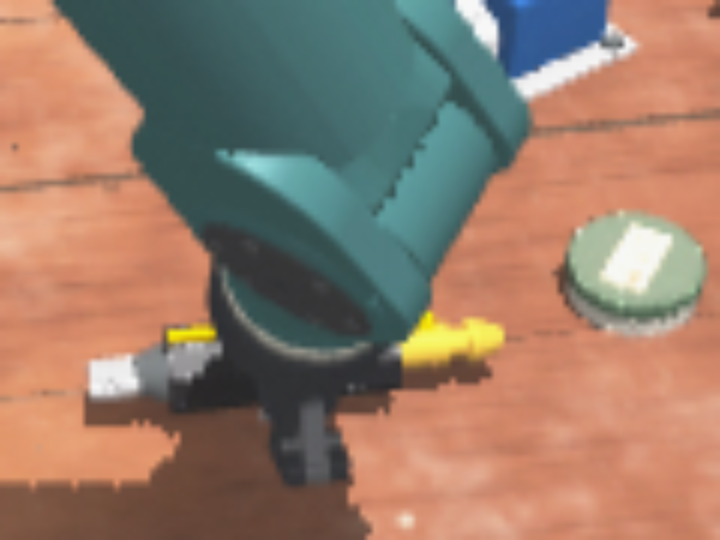

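Emit:
play_rows([
  [[0, -0.1, 0.17], [0, 0, 0]],
  [[0, -0.1, 0.17], [0, 0, 0]],
  [[0, 0, 0], [0, 0, 0]],
])

```text
time_s: 6.73
tcp_pos: [526.5, -239.3, 13.9]
tcp_rot: [0.155, 0.946, 0.28, 0.046]
contact_force: [-0.3, 0.1, -3.1]
grip_width: 35.0
```

Emit:
play_rows([
  [[0, -0.08, 0.13], [0, 0, 0]],
  [[0, 0, 0], [0, 0, 0]],
])

```text
time_s: 6.9
tcp_pos: [526.8, -239.3, 12.7]
tcp_rot: [0.155, 0.946, 0.28, 0.046]
contact_force: [-0.1, -1.0, -1.1]
grip_width: 35.0
```

Emit:
play_rows([
  [[0, -0.08, 0.13], [0, 0, 0]],
  [[0, 0, 0], [0, 0, 0]],
])

```text
time_s: 7.07
tcp_pos: [526.9, -239.3, 12.3]
tcp_rot: [0.155, 0.946, 0.281, 0.046]
contact_force: [-2.7, -2.3, 7.1]
grip_width: 35.0
```

Emit:
play_rows([
  [[0, 0.1, -0.3], [0, 0, 0]],
  [[0, 0.1, -0.5], [0, 0, 0]],
  [[0, 0.0, -1.0], [0, 0, 0]],
  [[0, 0, -2.0], [0, 0, 0]],
  [[0, 0, -2.0], [0, 0, 0]],
  [[0, 0, -2.0], [0, 0, 0]],
  [[0, 0, -2.0], [0, 0, 0]],
  [[0, 0, 0], [0, 0, 0]],
], hand=0.1)

```text
time_s: 7.73
tcp_pos: [511.4, -292.8, 97.3]
tcp_rot: [0.156, 0.947, 0.277, 0.049]
contact_force: [0.7, -0.8, -1.5]
grip_width: 46.9
```

```bash
python3 -c "
from h import *
st()
for n in('scene','top'): grab(n,n+'6.png')
a=cv2.imread('pics/scene6.png');b=cv2.imread('pics/top6.png');cv2.imwrite('pics/s6z.png',np.hstack([cv2.resize(a[180:280,205:305],None,fx=4,fy=4),cv2.resize(b[150:250,240:340],None,fx=4,fy=4)]))"
```

```text
t 7.73 p [ 511.4 -292.8   97.3] F [ 0.7 -0.8 -1.5] w 46.9 x [-0.946  0.323 -0.006] z [ 0.179  0.51  -0.841] j [ 0.99  0.76 -0.41  1.9  -0.39  0.76  2.21]
```

View pics/s6z.png

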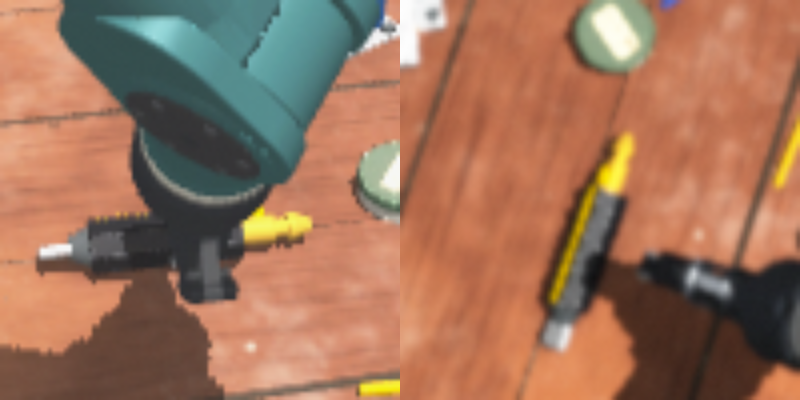

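```bash
cat > wand.py <<'E'
from h import *
def wand(f,z=30.7,box=(250,330,170,250),dump=None):
    hs=cv2.cvtColor(f['color'],cv2.COLOR_RGB2HSV);x0,x1,y0,y1=box
    m=((hs[...,0]>20)&(hs[...,0]<35)&(hs[...,1]>150)&(hs[...,2]>90)).astype(np.uint8);M=np.zeros_like(m);M[y0:y1,x0:x1]=m[y0:y1,x0:x1]
    n,l,s,c=cv2.connectedComponentsWithStats(M);k=1+np.argmax(s[1:,4]);ys,xs=np.nonzero(l==k)
    print('yellow',s[k]);return xs,ys
E
python3 - <<'E'
from wand import *
f=grab('top');xs,ys=wand(f)
a=cv2.imread('pics/top6.png')
c=cv2.resize(a[170:245,262:312],None,fx=8,fy=8,interpolation=cv2.INTER_NEAREST)
for i in range(0,50,5): cv2.putText(c,str(262+i),(i*8,8),0,.3,(0,255,255),1)
for j in range(0,75,5): cv2.putText(c,str(170+j),(0,j*8+4),0,.3,(0,255,255),1)
cv2.imwrite('pics/w6.png',c)
s=ys>203;p=np.polyfit(ys[s],xs[s],1);print(ys[s].max(),p);P=plane(f,[(np.polyval(p,203),203),(np.polyval(p,222),222)],30.7);d=P[0]-P[1];print(P,np.degrees(np.arctan2(d[1],d[0])))
R1=wandR(-18.6)
go([511,-280,130],R1)
E
```

```text
yellow [277 184  21  42 157]
225 [-3.52271593e-01  3.56790240e+02]
[[ 554.3682989  -231.12123597   30.7       ]
 [ 493.48860309 -210.96632312   30.7       ]] -18.31771031039687
n 6 tooldelta cm total [ 0.154  2.584 -2.581] rv total [ 5.761e-01 -2.000e-04  0.000e+00] | per row rv [ 0.096 -0.     0.   ]
[0.026, 0.431, -0.43]
[0.026, 0.387, -0.47]
[0.026, 0.341, -0.504]
[0.026, 0.291, -0.535]
[0.026, 0.238, -0.56]
[0.026, 0.183, -0.58]
```

View pics/w6.png

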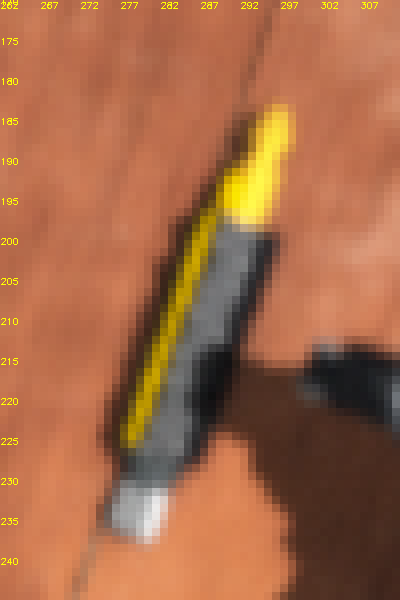

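Run:
```python
from wand import *
f=grab('top')
P=plane(f,[(296.3,183.5),(276.9,237.2)],18);d=P[0]-P[1];u=d/np.linalg.norm(d)
print(P,np.linalg.norm(d),np.degrees(np.arctan2(d[1],d[0])),P[0]-98*u,P[1]+84*u)
```

```text
[[ 618.45153179 -266.44627612   18.        ]
 [ 444.53346471 -207.21799226   18.        ]] 183.7266547516864 -18.806419281703338 [ 525.68344326 -234.85384427   18.        ] [ 524.04896917 -234.29721955   18.        ]
```

Emit:
play_rows([
  [[0, 0.4, -0.5], [0.096, 0, 0]],
  [[0, 0.4, -0.5], [0.096, 0, 0]],
  [[0, 0.3, -0.5], [0.096, 0, 0]],
  [[0, 0.3, -0.5], [0.096, 0, 0]],
  [[0, 0.2, -0.5], [0.096, 0, 0]],
  [[0, 0.2, -0.5], [0.096, 0, 0]],
  [[0, 0, 0], [0, 0, 0]],
], hand=1)

```text
time_s: 8.52
tcp_pos: [516.9, -271.4, 129.0]
tcp_rot: [0.153, 0.988, 0.001, 0.0]
contact_force: [0.9, 1.2, -0.7]
grip_width: 85.4
```

```bash
python3 -c "
from h import *
go([525,-235,60],wandR(-18.6))"
```

```text
n 2 tooldelta cm total [0.333 3.703 6.903] rv total [0.0015 0.     0.0168] | per row rv [0.0007 0.     0.0084]
[0.166, 1.851, 3.451]
[0.182, 1.853, 3.45]
```

Emit:
play_rows([
  [[0.17, 1.85, 2.0], [0, 0, 0.009]],
  [[0.17, 1.85, 2.5], [0, 0, 0.008]],
  [[0, 0, 2.0], [0, 0, 0]],
  [[0, 0, 2.0], [0, 0, 0]],
  [[0, 0, 0], [0, 0, 0]],
  [[0, 0, 0], [0, 0, 0]],
])

```text
time_s: 9.02
tcp_pos: [519.4, -245.0, 42.1]
tcp_rot: [0.17, 0.985, 0.001, -0.002]
contact_force: [0.3, -1.1, 0.2]
grip_width: 85.5
```

```bash
python3 -c "
from h import *
st();go([525,-235,11.5],wandR(-18.6))"
```

```text
t 9.02 p [ 519.4 -245.    42.1] F [ 0.3 -1.1  0.2] w 85.5 x [-0.942  0.335  0.005] z [-0.004  0.003 -1.   ] j [ 0.35  0.68  0.02  2.06 -0.03  0.4   1.62]
n 1 tooldelta cm total [-0.204  1.123  3.062] rv total [ 0.0014 -0.0048 -0.0174] | per row rv [ 0.0014 -0.0048 -0.0174]
[-0.204, 1.123, 3.062]
```

Emit:
play_rows([
  [[-0.2, 1.1, 0.5], [0, -0.005, -0.017]],
  [[0, 0, 1.0], [0, 0, 0]],
  [[0, 0, 1.0], [0, 0, 0]],
  [[0, 0, 0.5], [0, 0, 0]],
  [[0, 0, 0], [0, 0, 0]],
  [[0, 0, 0], [0, 0, 0]],
])

```text
time_s: 9.52
tcp_pos: [526.4, -236.1, 13.6]
tcp_rot: [0.162, 0.987, -0.0, 0.002]
contact_force: [0.0, -0.4, -1.7]
grip_width: 85.8
```

```bash
python3 -c "
from h import *
st();go([525,-235,11.5],wandR(-18.6))"
```

```text
t 9.52 p [ 526.4 -236.1   13.6] F [ 0.  -0.4 -1.7] w 85.8 x [-0.948  0.319 -0.004] z [ 0.004 -0.002 -1.   ] j [ 0.33  0.73  0.01  2.07 -0.03  0.34  1.61]
n 1 tooldelta cm total [0.174 0.062 0.205] rv total [-0.0002  0.0042 -0.0005] | per row rv [-0.0002  0.0042 -0.0005]
[0.174, 0.062, 0.205]
```

Emit:
play_rows([
  [[0.1, 0.06, 0.2], [0, 0.004, 0]],
  [[0, 0, 0], [0, 0, 0]],
  [[0, 0, 0], [0, 0, 0]],
  [[0, 0, 0], [0, 0, 0]],
  [[0, 0, 0], [0, 0, 0]],
  [[0, 0, 0], [0, 0, 0]],
  [[0, 0, 0], [0, 0, 0]],
  [[0, 0, 0], [0, 0, 0]],
], hand=-1, newtons=40)

```text
time_s: 10.18
tcp_pos: [526.4, -235.2, 12.4]
tcp_rot: [0.162, 0.987, -0.0, 0.001]
contact_force: [-1.2, 0.9, 4.4]
grip_width: 34.9
```

Emit:
play_rows([
  [[0, 0, -1], [0, 0, 0]],
  [[0, 0, -2], [0, 0, 0]],
  [[0, 0, -1], [0, 0, 0]],
  [[0, 0, 0], [0, 0, 0]],
  [[0, 0, 0], [0, 0, 0]],
])

```text
time_s: 10.6
tcp_pos: [526.4, -235.3, 52.5]
tcp_rot: [0.162, 0.987, -0.0, 0.001]
contact_force: [-0.8, -0.6, -2.4]
grip_width: 35.0
```

```bash
python3 -c "
from h import *
st()
s=ctrl.state();R=Ro.from_quat(s['tcp_rot']);W=s['tcp_pos']-6.5*R.as_matrix()[:,2];print(W)
R1=wandR(-18.6,38);go(W+6.5*R1.as_matrix()[:,2],R1)
grab('scene','s7.png')
a=cv2.imread('pics/s7.png');cv2.imwrite('pics/s7z.png',cv2.resize(a[180:270,200:320],None,fx=6,fy=6))"
```

```text
t 10.6 p [ 526.4 -235.3   52.5] F [-0.8 -0.6 -2.4] w 35.0 x [-0.948  0.319 -0.002] z [ 0.002 -0.001 -1.   ] j [ 0.33  0.67  0.02  2.06 -0.03  0.42  1.61]
[ 526.3719883  -235.2576078    58.95074478]
n 6 tooldelta cm total [ 0.001  0.4   -0.138] rv total [-0.6633  0.0024  0.0007] | per row rv [-1.106e-01  4.000e-04  1.000e-04]
[0.0, 0.067, -0.023]
[0.0, 0.069, -0.015]
[0.0, 0.07, -0.008]
[0.0, 0.071, 0.0]
[0.0, 0.07, 0.008]
[0.0, 0.069, 0.015]
```

View pics/s7z.png

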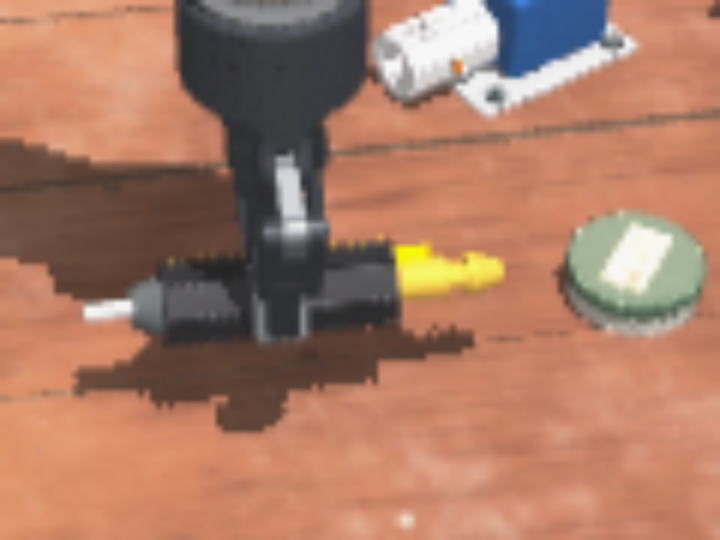

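Emit:
play_rows([
  [[0, 0.07, -0.02], [-0.11, 0, 0]],
  [[0, 0.07, -0.02], [-0.11, 0, 0]],
  [[0, 0.07, -0.01], [-0.11, 0, 0]],
  [[0, 0.07, 0], [-0.11, 0, 0]],
  [[0, 0.07, 0.01], [-0.11, 0, 0]],
  [[0, 0.07, 0.02], [-0.11, 0, 0]],
  [[0, 0, 0], [0, 0, 0]],
  [[0, 0, 0], [0, 0, 0]],
])

```text
time_s: 11.32
tcp_pos: [525.2, -234.0, 50.3]
tcp_rot: [0.156, 0.934, 0.318, 0.052]
contact_force: [-0.7, 0.5, -3.1]
grip_width: 35.4
```

```bash
python3 -c "
from h import *
st()
s=ctrl.state();R=Ro.from_quat(s['tcp_rot']);W=s['tcp_pos']-6.*R.as_matrix()[:,2];print(W)
W[2]=24;R1=wandR(-18.6,38);go(W+6.*R1.as_matrix()[:,2],R1)"
```

```text
t 11.32 p [ 525.2 -234.    50.3] F [-0.7  0.5 -3.1] w 35.4 x [-0.946  0.325  0.003] z [ 0.196  0.578 -0.792] j [ 1.05  0.88 -0.59  1.94 -0.32  0.63  2.12]
[ 523.99380658 -237.49748478   55.00525987]
n 1 tooldelta cm total [-0.009 -1.889  2.456] rv total [-0.0064  0.0015 -0.007 ] | per row rv [-0.0064  0.0015 -0.007 ]
[-0.009, -1.889, 2.456]
```

Emit:
play_rows([
  [[0, -0.85, 1.1], [-0.003, 0, -0.003]],
  [[0, -0.7, 0.9], [-0.003, 0, -0.003]],
  [[0, -0.3, 0.4], [0, 0, 0]],
  [[0, 0, 0], [0, 0, 0]],
  [[0, 0, 0], [0, 0, 0]],
])

```text
time_s: 11.73
tcp_pos: [527.6, -229.6, 22.6]
tcp_rot: [0.149, 0.934, 0.321, 0.053]
contact_force: [0.8, -1.2, -1.9]
grip_width: 34.7
```

Emit:
play_rows([
  [[0, -0.06, 0.08], [0, 0, 0]],
  [[0, 0, 0], [0, 0, 0]],
])

```text
time_s: 11.9
tcp_pos: [527.9, -230.8, 22.2]
tcp_rot: [0.149, 0.934, 0.321, 0.054]
contact_force: [0.2, 0.3, -3.4]
grip_width: 35.0
```

Emit:
play_rows([
  [[0, -0.06, 0.08], [0, 0, 0]],
  [[0, 0, 0], [0, 0, 0]],
])

```text
time_s: 12.07
tcp_pos: [527.6, -231.3, 21.1]
tcp_rot: [0.15, 0.934, 0.321, 0.054]
contact_force: [0.3, -1.2, -2.6]
grip_width: 35.3
```

Emit:
play_rows([
  [[0, -0.12, 0.16], [0, 0, 0]],
  [[0, -0.06, 0.08], [0, 0, 0]],
  [[0, 0, 0], [0, 0, 0]],
])

```text
time_s: 12.32
tcp_pos: [527.3, -231.2, 17.6]
tcp_rot: [0.15, 0.934, 0.321, 0.054]
contact_force: [-0.3, -0.6, -3.3]
grip_width: 35.0
```

Emit:
play_rows([
  [[0, -0.06, 0.08], [0, 0, 0]],
  [[0, 0, 0], [0, 0, 0]],
])

```text
time_s: 12.48
tcp_pos: [527.3, -231.1, 16.7]
tcp_rot: [0.15, 0.934, 0.321, 0.054]
contact_force: [0.3, -0.5, -2.4]
grip_width: 34.6
```

Emit:
play_rows([
  [[0, -0.06, 0.08], [0, 0, 0]],
  [[0, 0, 0], [0, 0, 0]],
])

```text
time_s: 12.65
tcp_pos: [527.4, -231.0, 15.7]
tcp_rot: [0.15, 0.934, 0.321, 0.054]
contact_force: [0.2, -0.9, -3.2]
grip_width: 35.0
```

Emit:
play_rows([
  [[0, 0.06, -0.08], [0, 0, 0]],
  [[0, 0.18, -0.24], [0, 0, 0]],
  [[0, 0.18, -0.24], [0, 0, 0]],
  [[0, 0.12, -0.16], [0, 0, 0]],
  [[0, 0, 0], [0, 0, 0]],
], hand=0.5)

```text
time_s: 13.07
tcp_pos: [527.8, -231.3, 25.7]
tcp_rot: [0.15, 0.934, 0.321, 0.054]
contact_force: [-0.6, 0.4, -1.1]
grip_width: 64.4
```

```bash
python3 -c "
from h import *
st()
for n in('scene','top'): grab(n,n+'8.png')
a=cv2.imread('pics/scene8.png');b=cv2.imread('pics/top8.png');cv2.imwrite('pics/s8z.png',np.hstack([cv2.resize(a[180:280,205:305],None,fx=4,fy=4),cv2.resize(b[150:250,240:340],None,fx=4,fy=4)]))"
```

```text
t 13.07 p [ 527.8 -231.3   25.7] F [-0.6  0.4 -1.1] w 64.4 x [-0.949  0.314 -0.006] z [ 0.198  0.583 -0.788] j [ 1.05  0.93 -0.59  1.94 -0.31  0.6   2.15]
```

View pics/s8z.png

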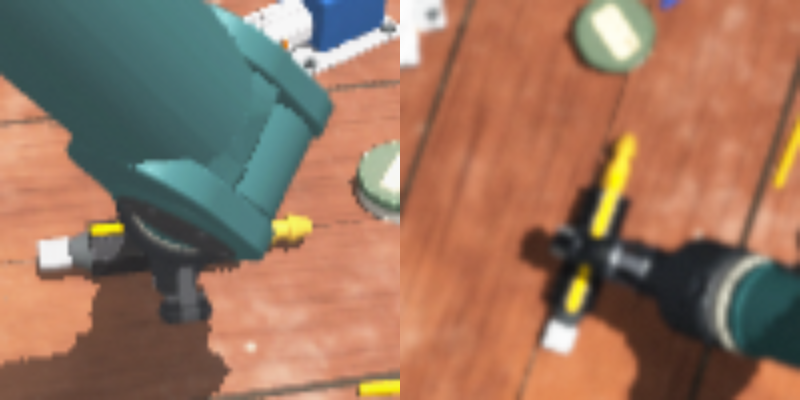

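Emit:
play_rows([
  [[0, 0, -0.7], [0, 0, 0]],
  [[0, 0, -1.5], [0, 0, 0]],
  [[0, 0, -2.0], [0, 0, 0]],
  [[0, 0, -2.0], [0, 0, 0]],
  [[0, 0, -2.0], [0, 0, 0]],
  [[0, 0, 0], [0, 0, 0]],
])

```text
time_s: 13.67
tcp_pos: [512.2, -283.6, 91.6]
tcp_rot: [0.151, 0.934, 0.319, 0.057]
contact_force: [0.3, -1.0, -2.0]
grip_width: 64.4
```

```bash
python3 -c "
from h import *
st();R1=wandR(-18.6);go([515,-282,130],R1)
for n in('scene','top'): grab(n,n+'9.png')
a=cv2.imread('pics/scene9.png');b=cv2.imread('pics/top9.png')
c=cv2.resize(b[170:245,262:312],None,fx=8,fy=8,interpolation=cv2.INTER_NEAREST)
for i in range(0,50,5): cv2.putText(c,str(262+i),(i*8,8),0,.3,(0,255,255),1)
for j in range(0,75,5): cv2.putText(c,str(170+j),(0,j*8+4),0,.3,(0,255,255),1)
cv2.imwrite('pics/s9z.png',np.hstack([cv2.resize(a[180:280,205:305],None,fx=4,fy=6),c]))"
```

```text
t 13.67 p [ 512.2 -283.6   91.6] F [ 0.3 -1.  -2. ] w 64.4 x [-0.948  0.319 -0.009] z [ 0.202  0.578 -0.791] j [ 1.12  0.83 -0.58  1.88 -0.3   0.76  2.14]
n 6 tooldelta cm total [-0.252  2.536 -2.886] rv total [0.6588 0.009  0.0031] | per row rv [0.1098 0.0015 0.0005]
[-0.042, 0.423, -0.481]
[-0.041, 0.367, -0.524]
[-0.04, 0.308, -0.562]
[-0.039, 0.244, -0.592]
[-0.038, 0.178, -0.615]
[-0.037, 0.11, -0.631]
```

View pics/s9z.png

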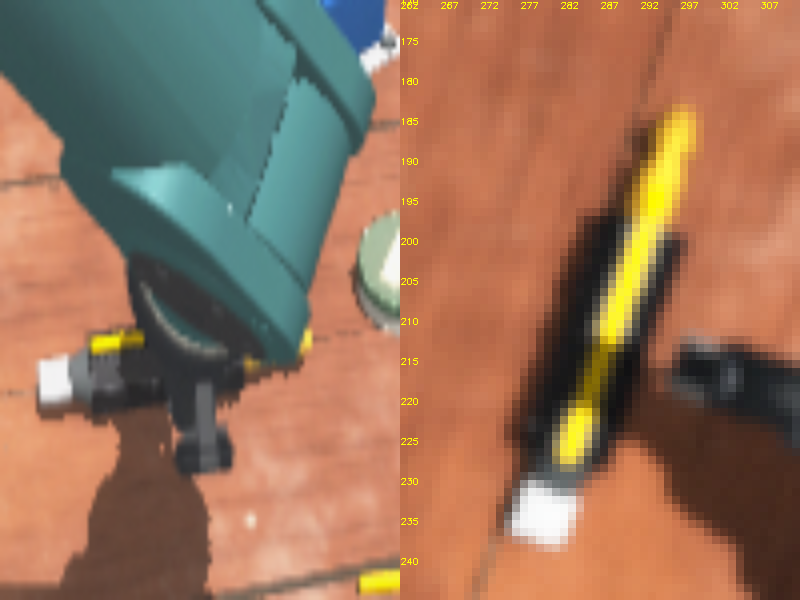

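Run:
```python
from wand import *
f=grab('top')
P=plane(f,[(296.8,183.2),(278.9,237.8)],18);d=P[0]-P[1];u=d/np.linalg.norm(d)
print(P,np.linalg.norm(d),np.degrees(np.arctan2(d[1],d[0])),P[0]-98*u,P[1]+84*u)
xs,ys=wand(f)
s=(ys>199);p=np.polyfit(ys[s],xs[s],1);print(ys[s].max());P=plane(f,[(np.polyval(p,200),200),(np.polyval(p,224),224)],36);d=P[0]-P[1];print(P,np.degrees(np.arctan2(d[1],d[0])))
```

```text
[[ 619.45951387 -268.04623071   18.        ]
 [ 442.75706472 -213.66684058   18.        ]] 184.8807010181967 -17.10551498364449 [ 525.79457253 -239.22126302   18.        ] [ 523.04130016 -238.37395574   18.        ]
yellow [282 184  17  44 144]
227
[[ 564.19750281 -250.65092659   36.        ]
 [ 487.5927202  -225.49431348   36.        ]] -18.179911817816333
```

Emit:
play_rows([
  [[0, 0.4, -0.5], [0.11, 0, 0]],
  [[0, 0.4, -0.5], [0.11, 0, 0]],
  [[0, 0.3, -0.5], [0.11, 0, 0]],
  [[0, 0.3, -0.6], [0.11, 0, 0]],
  [[0, 0.2, -0.6], [0.11, 0, 0]],
  [[0, 0.2, -0.6], [0.11, 0, 0]],
  [[0, 0, 0], [0, 0, 0]],
  [[0, 0, 0], [0, 0, 0]],
], hand=1)

```text
time_s: 14.48
tcp_pos: [514.4, -268.4, 126.6]
tcp_rot: [0.154, 0.988, 0.002, 0.002]
contact_force: [-0.6, -0.2, -1.4]
grip_width: 85.5
```

```bash
python3 -c "
from h import *
st();go([524.5,-238,50],wandR(-18))"
```

```text
t 14.48 p [ 514.4 -268.4  126.6] F [-0.6 -0.2 -1.4] w 85.5 x [-0.953  0.304 -0.003] z [ 0.004  0.004 -1.   ] j [ 0.48  0.55 -0.1   2.02  0.09  0.58  1.58]
n 3 tooldelta cm total [-0.011  3.166  7.68 ] rv total [0.005  0.003  0.0057] | per row rv [0.0017 0.001  0.0019]
[-0.004, 1.055, 2.56]
[-0.004, 1.06, 2.558]
[-0.005, 1.064, 2.557]
```

Emit:
play_rows([
  [[0, 1.1, 2.0], [0.002, 0.001, 0.002]],
  [[0, 1.1, 2.0], [0.002, 0.001, 0.002]],
  [[0, 1.1, 2.0], [0.001, 0.001, 0.002]],
  [[0, 0, 1.5], [0, 0, 0]],
  [[0, 0, 0], [0, 0, 0]],
  [[0, 0, 0], [0, 0, 0]],
])

```text
time_s: 14.98
tcp_pos: [520.8, -244.7, 50.5]
tcp_rot: [0.164, 0.987, -0.0, -0.002]
contact_force: [0.8, -1.2, -0.6]
grip_width: 85.1
```

```bash
python3 -c "
from h import *
st();go([524.5,-238,6],wandR(-18))"
```

```text
t 14.98 p [ 520.8 -244.7   50.5] F [ 0.8 -1.2 -0.6] w 85.1 x [-0.946  0.323  0.003] z [-0.003 -0.    -1.   ] j [ 0.41  0.67 -0.07  2.05  0.1   0.42  1.5 ]
n 2 tooldelta cm total [-0.151  0.759  4.445] rv total [-0.0011 -0.003  -0.0146] | per row rv [-0.0005 -0.0015 -0.0073]
[-0.075, 0.38, 2.222]
[-0.075, 0.378, 2.223]
```

Emit:
play_rows([
  [[-0.15, 0.75, 0.5], [0, -0.003, -0.014]],
  [[0, 0, 1.5], [0, 0, 0]],
  [[0, 0, 1.5], [0, 0, 0]],
  [[0, 0, 0.8], [0, 0, 0]],
  [[0, 0, 0], [0, 0, 0]],
  [[0, 0, 0], [0, 0, 0]],
])

```text
time_s: 15.48
tcp_pos: [527.0, -237.5, 9.4]
tcp_rot: [0.156, 0.988, -0.001, 0.002]
contact_force: [-0.3, 0.4, -1.3]
grip_width: 85.6
```

```bash
python3 -c "
from h import *
st();go([524.5,-238,6.5],wandR(-18))"
```

```text
t 15.48 p [ 527.  -237.5    9.4] F [-0.3  0.4 -1.3] w 85.6 x [-0.952  0.307 -0.004] z [ 0.004 -0.003 -1.   ] j [ 0.38  0.74 -0.06  2.06  0.12  0.34  1.49]
n 1 tooldelta cm total [ 0.225 -0.121  0.286] rv total [-0.0017  0.0045  0.0016] | per row rv [-0.0017  0.0045  0.0016]
[0.225, -0.121, 0.286]
```

Emit:
play_rows([
  [[0.2, -0.1, 0.2], [-0.002, 0.004, 0.002]],
  [[0, 0, 0.05], [0, 0, 0]],
  [[0, 0, 0], [0, 0, 0]],
  [[0, 0, 0], [0, 0, 0]],
])

```text
time_s: 15.82
tcp_pos: [525.1, -237.7, 7.2]
tcp_rot: [0.156, 0.988, -0.0, 0.001]
contact_force: [0.1, 0.5, -0.9]
grip_width: 85.2
```

Emit:
play_rows([
  [[0, 0, 0], [0, 0, 0]],
  [[0, 0, 0], [0, 0, 0]],
  [[0, 0, 0], [0, 0, 0]],
  [[0, 0, 0], [0, 0, 0]],
  [[0, 0, 0], [0, 0, 0]],
  [[0, 0, 0], [0, 0, 0]],
  [[0, 0, 0], [0, 0, 0]],
  [[0, 0, 0], [0, 0, 0]],
], hand=-1, newtons=60)

```text
time_s: 16.48
tcp_pos: [525.1, -237.6, 7.0]
tcp_rot: [0.156, 0.988, 0.0, 0.0]
contact_force: [-0.7, 0.1, 5.4]
grip_width: 34.6
```

Emit:
play_rows([
  [[0, 0, -1], [0, 0, 0]],
  [[0, 0, -2], [0, 0, 0]],
  [[0, 0, -1], [0, 0, 0]],
  [[0, 0, 0], [0, 0, 0]],
  [[0, 0, 0], [0, 0, 0]],
])

```text
time_s: 16.9
tcp_pos: [525.1, -237.8, 47.2]
tcp_rot: [0.156, 0.988, -0.0, 0.001]
contact_force: [0.2, 0.0, -2.3]
grip_width: 34.8
```

```bash
python3 -c "
from h import *
st()
for n in('scene','top'): grab(n,n+'10.png')
a=cv2.imread('pics/scene10.png');b=cv2.imread('pics/top10.png');cv2.imwrite('pics/s10z.png',np.hstack([cv2.resize(a[170:270,205:305],None,fx=4,fy=4),cv2.resize(b[150:250,240:340],None,fx=4,fy=4)]))"
```

```text
t 16.9 p [ 525.1 -237.8   47.2] F [ 0.2  0.  -2.3] w 34.8 x [-0.951  0.309 -0.002] z [ 0.002 -0.    -1.   ] j [ 0.4   0.67 -0.07  2.06  0.11  0.41  1.5 ]
```

View pics/s10z.png

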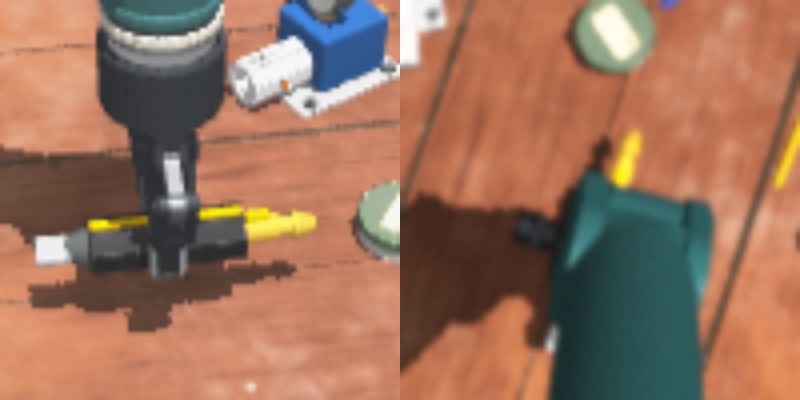

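```bash
python3 -c "
from h import *
go([550,-94.5,47],wandR(7))"
```

```text
n 4 tooldelta cm total [ 1.965 14.385 -0.075] rv total [ 4.000e-04 -5.000e-04 -4.362e-01] | per row rv [ 1.000e-04 -1.000e-04 -1.091e-01]
[0.491, 3.596, -0.019]
[0.097, 3.628, -0.019]
[-0.299, 3.617, -0.019]
[-0.69, 3.563, -0.02]
```

Emit:
play_rows([
  [[0.45, 2.4, 0], [0, 0, -0.06]],
  [[0.2, 2.4, 0], [0, 0, -0.07]],
  [[0, 2.4, 0], [0, 0, -0.08]],
  [[-0.1, 2.4, 0], [0, 0, -0.08]],
  [[-0.3, 2.4, 0], [0, 0, -0.08]],
  [[-0.6, 2.4, 0], [0, 0, -0.066]],
  [[0, 0, 0], [0, 0, 0]],
  [[0, 0, 0], [0, 0, 0]],
])

```text
time_s: 17.67
tcp_pos: [548.0, -91.7, 45.9]
tcp_rot: [-0.063, 0.998, 0.001, -0.0]
contact_force: [-0.8, -1.5, -3.6]
grip_width: 34.9
```

```bash
python3 -c "
from h import *
st();go([550,-94.5,20],wandR(7))"
```

```text
t 17.67 p [548.  -91.7  45.9] F [-0.8 -1.5 -3.6] w 34.9 x [-0.992 -0.125  0.001] z [-0.001  0.001 -1.   ] j [ 0.19  0.66 -0.14  2.1   0.22  0.39  1.56]
n 1 tooldelta cm total [-0.167 -0.302  2.591] rv total [ 0.0016 -0.0006  0.0031] | per row rv [ 0.0016 -0.0006  0.0031]
[-0.167, -0.302, 2.591]
```

Emit:
play_rows([
  [[-0.1, -0.15, 1.3], [0.001, 0, 0.002]],
  [[-0.07, -0.15, 1.3], [0, 0, 0.001]],
  [[0, 0, 0], [0, 0, 0]],
  [[0, 0, 0], [0, 0, 0]],
])

```text
time_s: 18.0
tcp_pos: [548.7, -98.3, 19.0]
tcp_rot: [-0.058, 0.998, -0.001, -0.002]
contact_force: [-0.2, -1.0, -2.4]
grip_width: 34.6
```

```bash
python3 -c "
from h import *
st();go([550,-94.5,10],wandR(7))
for n in('scene','top'): grab(n,n+'11.png')
a=cv2.imread('pics/scene11.png');b=cv2.imread('pics/top11.png');cv2.imwrite('pics/s11z.png',np.hstack([cv2.resize(a[160:240,210:310],None,fx=4,fy=4),cv2.resize(b[120:200,200:290],None,fx=4,fy=4)]))"
```

```text
t 18.0 p [548.7 -98.3  19. ] F [-0.2 -1.  -2.4] w 34.6 x [-0.993 -0.116  0.003] z [-0.003 -0.002 -1.   ] j [ 0.18  0.71 -0.12  2.1   0.24  0.35  1.56]
n 1 tooldelta cm total [-0.181  0.365  0.898] rv total [-0.0012 -0.0032 -0.0056] | per row rv [-0.0012 -0.0032 -0.0056]
[-0.181, 0.365, 0.898]
```

View pics/s11z.png

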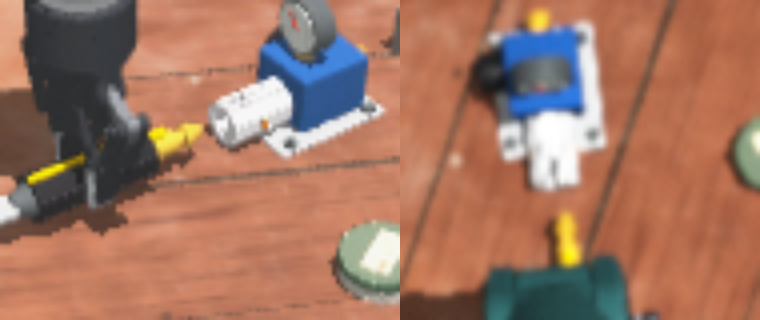

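Emit:
play_rows([
  [[-0.1, 0.35, 0.45], [-0.001, -0.003, -0.005]],
  [[0, 0, 0.4], [0, 0, 0]],
  [[0, 0, 0], [0, 0, 0]],
  [[0, 0, 0], [0, 0, 0]],
  [[0, 0, 0], [0, 0, 0]],
])

```text
time_s: 18.52
tcp_pos: [550.8, -93.2, 12.3]
tcp_rot: [-0.062, 0.998, 0.0, 0.002]
contact_force: [-0.5, -0.6, -3.5]
grip_width: 34.9
```

```bash
cat > chk.py <<'E'
from wand import *
import sys
st();k=sys.argv[1]
f=grab('top',f'top{k}.png');g=grab('scene',f'scene{k}.png')
a=cv2.imread(f'pics/scene{k}.png');b=cv2.imread(f'pics/top{k}.png')
def cr(im,x,y,w,h,s):
    c=cv2.resize(im[y:y+h,x:x+w],None,fx=s,fy=s,interpolation=cv2.INTER_NEAREST)
    for i in range(0,w,5): cv2.putText(c,str(x+i),(i*s,8),0,.3,(0,255,255),1)
    for j in range(0,h,5): cv2.putText(c,str(y+j),(0,j*s+s//2),0,.3,(0,255,255),1)
    return c
cv2.imwrite(f'pics/c{k}.png',np.hstack([cr(a,235,165,50,55,8),cr(b,215,140,50,55,8)]))
s=ctrl.state();R=Ro.from_quat(s['tcp_rot']).as_matrix();A=s['tcp_pos']-11*R[:,2];u=-R[:,0]
print('axis mid',A.round(1),'nose',(A+98*u).round(1),'yaw',np.degrees(np.arctan2(u[1],u[0])).round(2),'pitch',np.degrees(np.arcsin(u[2])).round(2),'nose px top/scene',proj(f,[A+98*u]).round(1),proj(g,[A+98*u]).round(1))
E
python3 chk.py 12
```

```text
t 18.52 p [550.8 -93.2  12.3] F [-0.5 -0.6 -3.5] w 34.9 x [-0.992 -0.124 -0.004] z [ 0.004  0.    -1.   ] j [ 0.17  0.72 -0.12  2.1   0.24  0.33  1.55]
axis mid [550.9 -93.2  23.4] nose [648.1 -81.1  23.7] yaw 7.1 pitch 0.22 nose px top/scene [[239.1 172.9]] [[257.8 192.2]]
```

View pics/c12.png

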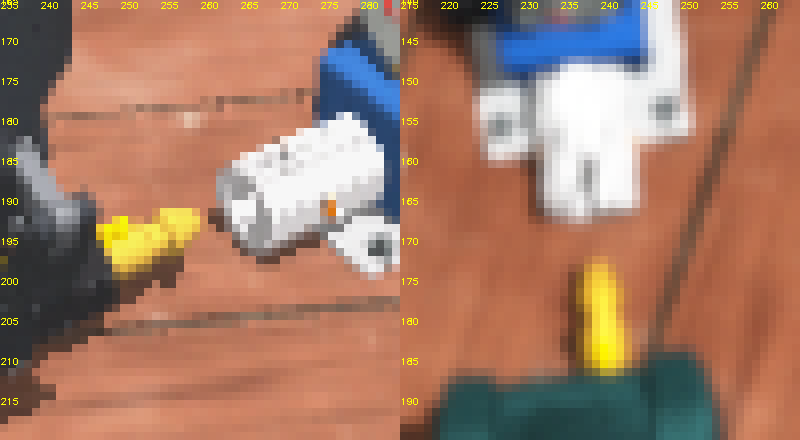

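Run:
```python
from wand import *
f=grab('top');im=f['color'].astype(float)
hs=cv2.cvtColor(f['color'],cv2.COLOR_RGB2HSV)
C=[]
for r in range(173,186):
    w=np.clip(im[r,232:248,1]-im[r,232:248,2]-60,0,None)*1.;c=(w*np.arange(232,248)).sum()/w.sum();C.append((r,c));print(r,round(c,2),end=' ')
C=np.array(C[:-1]);p=np.polyfit(C[:,0],C[:,1],1);print(p,np.polyval(p,[162,165,172.9]))
P=plane(f,[(np.polyval(p,173),173),(np.polyval(p,184),184)],23.5);d=P[0]-P[1];print(P,np.degrees(np.arctan2(d[1],d[0])),'at x=682 y',P[0]+(682-P[0,0])*d/d[0])
for r in range(158,166):
    w=np.clip(im[r,228:250].min(1)-150,0,None) if 0 else im[r].min(1)
    # edges
    v=w[226:252];e=[226+i+(150-v[i])/(v[i+1]-v[i]) for i in range(25) if (v[i]-150)*(v[i+1]-150)<0]
    g=235+np.arange(7);k=np.clip(250-im[r,235:242,1],0,None);print(r,np.round(e,2),'slot',((k*g).sum()/k.sum()).round(2))
```

```text
173 239.43 174 239.48 175 239.63 176 239.74 177 239.77 178 239.88 179 239.99 180 240.13 181 240.23 182 240.3 183 240.34 184 240.42 185 240.42 [9.37128262e-02 2.23217840e+02] [238.3993178  238.68045628 239.4207876 ]
[[647.76238974 -82.28772615  23.5       ]
 [612.35640153 -86.49242437  23.5       ]] 6.772538349769352 at x=682 y [682.         -78.22178063  23.5       ]
158 [230.89 232.18 244.65] slot 235.96
159 [229.59 232.44 244.45] slot 237.63
160 [232.52 244.44] slot 238.05
161 [232.49 244.38] slot 238.03
162 [232.43 244.4 ] slot 237.86
163 [232.41 244.49] slot 237.65
164 [232.54 244.54] slot 237.55
165 [232.81 244.37] slot 237.88
```

Emit:
play_rows([
  [[-0.6, 0, 0.23], [0, 0, 0]],
  [[-0.7, 0, 0], [0, 0, 0]],
  [[-0.7, 0, 0], [0, 0, 0]],
  [[0, 0, 0], [0, 0, 0]],
  [[0, 0, 0], [0, 0, 0]],
])

```text
time_s: 19.08
tcp_pos: [571.8, -90.5, 10.0]
tcp_rot: [-0.062, 0.998, 0.0, 0.002]
contact_force: [0.9, -0.9, -3.4]
grip_width: 34.5
```

```bash
python3 chk.py 13
```

```text
t 19.08 p [571.8 -90.5  10. ] F [ 0.9 -0.9 -3.4] w 34.5 x [-0.992 -0.124 -0.005] z [ 0.005  0.001 -1.   ] j [ 0.17  0.74 -0.12  2.06  0.23  0.35  1.55]
axis mid [570.3 -90.8  20.9] nose [667.6 -78.6  21.1] yaw 7.11 pitch 0.16 nose px top/scene [[238.5 166.9]] [[262.9 190.7]]
```

View pics/c13.png

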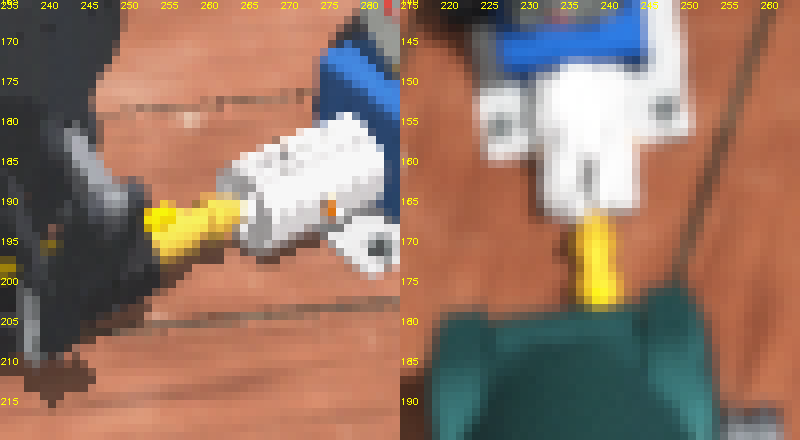

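Emit:
play_rows([
  [[-0.4, 0, 0], [0, 0, 0]],
  [[-0.4, 0, 0], [0, 0, 0]],
  [[0, 0, 0], [0, 0, 0]],
])

```text
time_s: 19.43
tcp_pos: [580.0, -89.5, 10.2]
tcp_rot: [-0.062, 0.998, 0.0, 0.003]
contact_force: [0.5, -0.3, -3.0]
grip_width: 34.8
```

Emit:
play_rows([
  [[-0.3, 0, 0], [0, 0, 0]],
  [[-0.3, 0, 0], [0, 0, 0]],
  [[0, 0, 0], [0, 0, 0]],
])

```text
time_s: 19.68
tcp_pos: [585.6, -88.8, 10.1]
tcp_rot: [-0.062, 0.998, 0.0, 0.002]
contact_force: [0.1, -0.6, -2.9]
grip_width: 34.5
```

```bash
python3 chk.py 14
```

```text
t 19.68 p [585.6 -88.8  10.1] F [ 0.1 -0.6 -2.9] w 34.5 x [-0.992 -0.124 -0.005] z [ 0.005  0.001 -1.   ] j [ 0.16  0.75 -0.13  2.03  0.23  0.38  1.55]
axis mid [584.6 -89.   21. ] nose [681.9 -76.9  21.4] yaw 7.11 pitch 0.2 nose px top/scene [[238.  162.5]] [[266.7 189. ]]
```

Emit:
play_rows([
  [[-0.3, 0, 0], [0, 0.003, 0]],
  [[-0.3, 0, 0], [0, 0, 0]],
  [[0, 0, 0], [0, 0, 0]],
])

```text
time_s: 20.03
tcp_pos: [591.7, -88.0, 10.2]
tcp_rot: [-0.062, 0.998, 0.0, 0.001]
contact_force: [0.7, -0.3, -2.7]
grip_width: 34.7
```

Emit:
play_rows([
  [[-0.3, 0, 0], [0, 0, 0]],
  [[-0.2, 0, 0], [0, 0, 0]],
  [[0, 0, 0], [0, 0, 0]],
])

```text
time_s: 20.28
tcp_pos: [596.3, -87.5, 10.1]
tcp_rot: [-0.062, 0.998, 0.0, 0.001]
contact_force: [0.3, 0.6, -3.2]
grip_width: 34.6
```

```bash
python3 chk.py 15
```

```text
t 20.28 p [596.3 -87.5  10.1] F [ 0.3  0.6 -3.2] w 34.6 x [-0.992 -0.124 -0.002] z [ 0.002  0.    -1.   ] j [ 0.16  0.75 -0.13  2.    0.23  0.4   1.55]
axis mid [595.5 -87.6  21. ] nose [692.8 -75.5  21.1] yaw 7.11 pitch 0.02 nose px top/scene [[237.7 159.2]] [[269.6 187.9]]
```

View pics/c15.png

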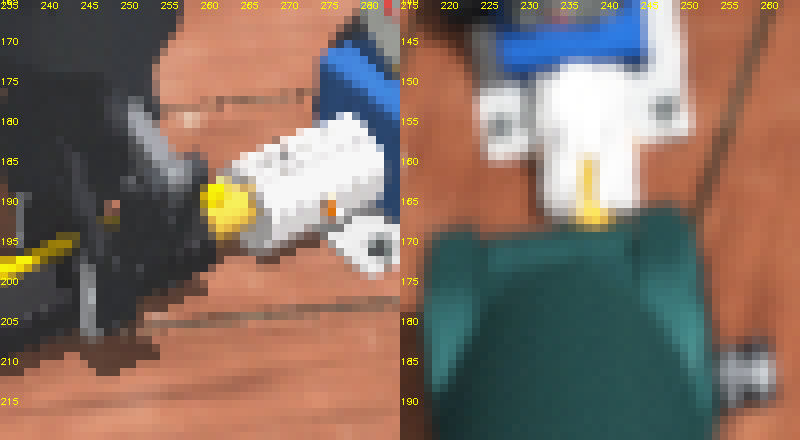

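Emit:
play_rows([
  [[-0.25, 0, 0], [0, 0, 0]],
  [[-0.25, 0, 0], [0, 0, 0]],
  [[0, 0, 0], [0, 0, 0]],
])

```text
time_s: 20.63
tcp_pos: [601.3, -86.9, 10.1]
tcp_rot: [-0.062, 0.998, 0.0, 0.001]
contact_force: [0.1, -0.3, -2.3]
grip_width: 34.5
```

Emit:
play_rows([
  [[-0.2, 0, 0], [0, 0, 0]],
  [[-0.2, 0, 0], [0, 0, 0]],
  [[0, 0, 0], [0, 0, 0]],
])

```text
time_s: 20.88
tcp_pos: [604.0, -87.1, 9.9]
tcp_rot: [-0.062, 0.998, -0.0, -0.0]
contact_force: [-0.6, -1.4, -2.9]
grip_width: 34.4
```

Emit:
play_rows([
  [[-0.2, 0, 0], [0, 0, 0]],
  [[0, 0, 0], [0, 0, 0]],
])

```text
time_s: 21.05
tcp_pos: [604.6, -86.8, 9.6]
tcp_rot: [-0.062, 0.998, -0.0, -0.002]
contact_force: [-3.3, -1.3, -1.5]
grip_width: 34.8
```

```bash
python3 chk.py 16
```

```text
t 21.05 p [604.6 -86.8   9.6] F [-3.3 -1.3 -1.5] w 34.8 x [-0.992 -0.123  0.003] z [-0.003 -0.001 -1.   ] j [ 0.16  0.76 -0.13  1.98  0.22  0.42  1.55]
axis mid [604.7 -86.8  20.7] nose [702.  -74.8  20.4] yaw 7.07 pitch -0.16 nose px top/scene [[237.6 156.4]] [[272.  187.1]]
```

View pics/c16.png

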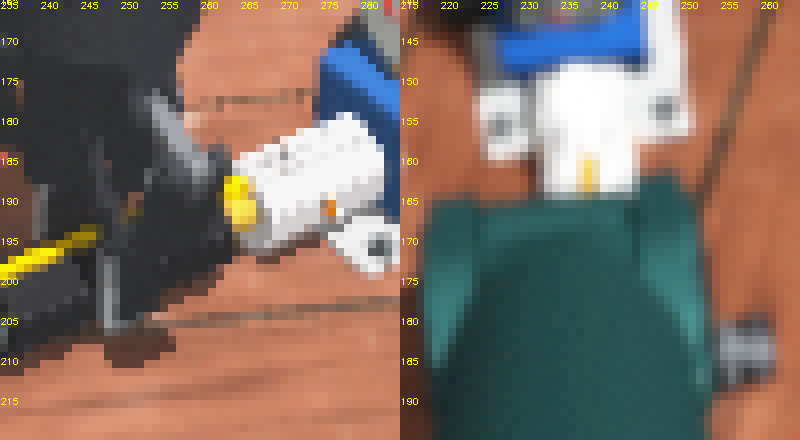

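Emit:
play_rows([
  [[-0.2, 0, 0], [0, 0.003, 0]],
  [[0, 0, 0], [0, 0, 0]],
])

```text
time_s: 21.32
tcp_pos: [606.1, -86.5, 9.6]
tcp_rot: [-0.062, 0.998, -0.0, -0.004]
contact_force: [-5.5, -2.6, -1.7]
grip_width: 34.7
```

Emit:
play_rows([
  [[-0.2, 0, 0], [0, 0, 0]],
  [[0, 0, 0], [0, 0, 0]],
])

```text
time_s: 21.48
tcp_pos: [606.9, -86.6, 9.5]
tcp_rot: [-0.062, 0.998, -0.0, -0.005]
contact_force: [-7.7, -2.6, 0.2]
grip_width: 34.6
```

```bash
python3 -c "
from h import *
st();print(ctrl.state()['torque'])"
```

```text
t 21.48 p [606.9 -86.6   9.5] F [-7.7 -2.6  0.2] w 34.6 x [-0.992 -0.123  0.01 ] z [-0.01  -0.001 -1.   ] j [ 0.16  0.77 -0.13  1.97  0.22  0.43  1.55]
[-0.41314395  1.24736539 -0.05240905]
```

Emit:
play_rows([
  [[-0.2, 0, -0.04], [0, -0.01, 0]],
  [[0, 0, 0], [0, 0, 0]],
])

```text
time_s: 21.65
tcp_pos: [608.3, -86.2, 9.5]
tcp_rot: [-0.062, 0.998, 0.0, -0.0]
contact_force: [-5.4, -2.1, -2.9]
grip_width: 34.7
```

Emit:
play_rows([
  [[-0.2, 0, 0], [0, 0, 0]],
  [[0, 0, 0], [0, 0, 0]],
])

```text
time_s: 21.82
tcp_pos: [608.6, -86.2, 9.2]
tcp_rot: [-0.062, 0.998, -0.0, -0.002]
contact_force: [-8.3, -3.5, -0.6]
grip_width: 34.4
```

```bash
python3 chk.py 17
```

```text
t 21.82 p [608.6 -86.2   9.2] F [-8.3 -3.5 -0.6] w 34.4 x [-0.992 -0.123  0.004] z [-0.004 -0.    -1.   ] j [ 0.16  0.77 -0.13  1.97  0.22  0.42  1.55]
axis mid [608.7 -86.2  20.3] nose [706.  -74.1  19.9] yaw 7.08 pitch -0.21 nose px top/scene [[237.4 155.2]] [[273.  186.8]]
```

View pics/c17.png

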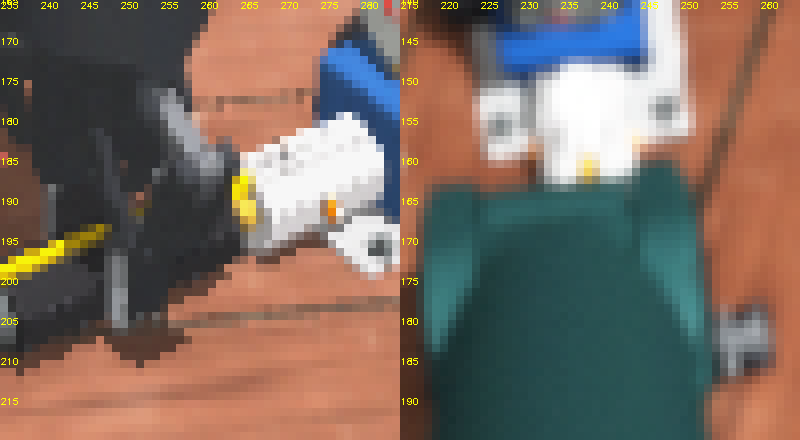

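Emit:
play_rows([
  [[-0.25, 0, -0.06], [0, -0.004, 0]],
  [[-0.1, 0, 0], [0, 0, 0]],
])

```text
time_s: 22.08
tcp_pos: [610.4, -85.9, 9.4]
tcp_rot: [-0.062, 0.998, 0.0, -0.001]
contact_force: [-5.8, -1.9, -2.5]
grip_width: 34.9
```

Emit:
play_rows([
  [[-0.25, 0, -0.03], [0, -0.003, 0]],
  [[-0.1, 0, 0], [0, 0, 0]],
])

```text
time_s: 22.25
tcp_pos: [616.6, -84.9, 10.0]
tcp_rot: [-0.062, 0.998, 0.0, 0.003]
contact_force: [-6.8, -2.5, -5.0]
grip_width: 34.6
```

Emit:
play_rows([
  [[-0.25, 0, -0.03], [0, -0.003, 0]],
  [[-0.1, 0, 0], [0, 0, 0]],
])

```text
time_s: 22.42
tcp_pos: [620.2, -84.6, 10.3]
tcp_rot: [-0.062, 0.998, 0.0, 0.004]
contact_force: [-6.7, -2.4, -3.9]
grip_width: 34.6
```

```bash
python3 chk.py 18
```

```text
t 22.42 p [620.2 -84.6  10.3] F [-6.7 -2.4 -3.9] w 34.6 x [-0.992 -0.123 -0.008] z [ 0.008  0.001 -1.   ] j [ 0.16  0.77 -0.13  1.95  0.22  0.43  1.55]
axis mid [620.1 -84.6  21.3] nose [717.4 -72.5  22.1] yaw 7.09 pitch 0.47 nose px top/scene [[237.  151.5]] [[275.9 184.9]]
```

View pics/c18.png

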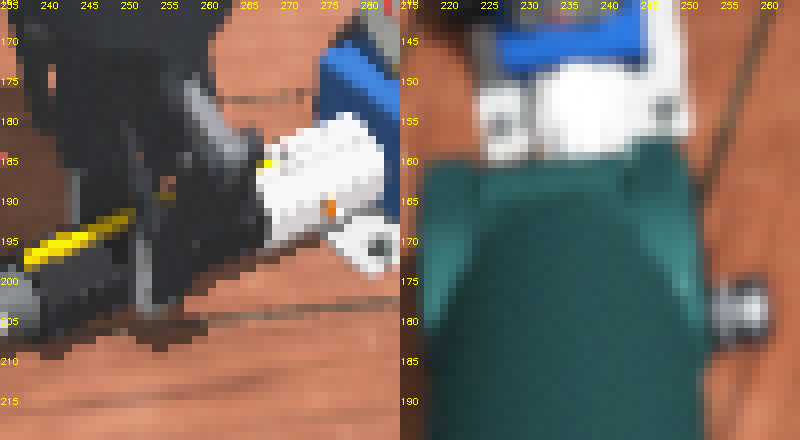

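Emit:
play_rows([
  [[-0.2, 0, 0.03], [0, 0.006, 0]],
  [[0, 0, 0], [0, 0, 0]],
])

```text
time_s: 22.68
tcp_pos: [620.1, -84.6, 10.1]
tcp_rot: [-0.062, 0.998, 0.0, -0.001]
contact_force: [-9.7, -1.9, 1.2]
grip_width: 34.8
```

Emit:
play_rows([
  [[-0.2, 0, 0], [0, 0, 0]],
  [[0, 0, 0], [0, 0, 0]],
])

```text
time_s: 22.85
tcp_pos: [620.1, -84.6, 10.1]
tcp_rot: [-0.062, 0.998, -0.0, -0.003]
contact_force: [-12.9, -2.8, 2.7]
grip_width: 34.7
```

Emit:
play_rows([
  [[-0.2, 0, 0], [0, -0.004, 0]],
  [[0, 0, 0], [0, 0, 0]],
])

```text
time_s: 23.02
tcp_pos: [620.1, -84.7, 9.9]
tcp_rot: [-0.062, 0.998, -0.0, -0.003]
contact_force: [-14.5, -2.3, 4.5]
grip_width: 34.5
```

```bash
python3 chk.py 19
```

```text
t 23.02 p [620.1 -84.7   9.9] F [-14.5  -2.3   4.5] w 34.5 x [-0.992 -0.123  0.005] z [-0.005 -0.    -1.   ] j [ 0.16  0.77 -0.13  1.94  0.22  0.45  1.55]
axis mid [620.2 -84.7  20.9] nose [717.4 -72.6  20.4] yaw 7.09 pitch -0.3 nose px top/scene [[237.  151.6]] [[275.9 185.4]]
```

View pics/c19.png

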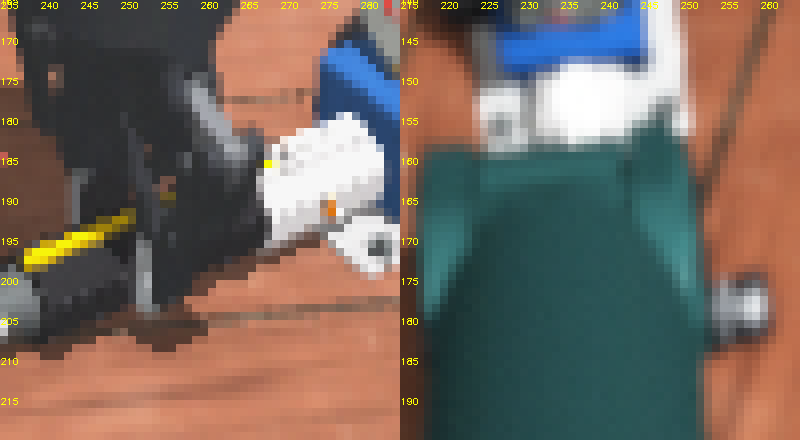

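Emit:
play_rows([
  [[0.2, 0, 0], [0, 0, 0]],
  [[0.2, 0, 0], [0, 0, 0]],
  [[0.2, 0, 0], [0, 0, 0]],
  [[0, 0, 0], [0, 0, 0]],
])

```text
time_s: 23.45
tcp_pos: [620.2, -84.6, 10.2]
tcp_rot: [-0.062, 0.998, 0.0, 0.003]
contact_force: [-5.5, -1.7, -2.7]
grip_width: 35.0
```

Emit:
play_rows([
  [[0.2, 0, 0], [0, 0, 0]],
  [[0, 0, 0], [0, 0, 0]],
])

```text
time_s: 23.62
tcp_pos: [620.2, -84.6, 10.5]
tcp_rot: [-0.062, 0.998, 0.0, 0.005]
contact_force: [-4.2, -1.5, -5.3]
grip_width: 34.4
```

Emit:
play_rows([
  [[0.2, 0, 0], [0, 0, 0]],
  [[0, 0, 0], [0, 0, 0]],
])

```text
time_s: 23.78
tcp_pos: [620.1, -84.7, 10.8]
tcp_rot: [-0.062, 0.998, 0.0, 0.007]
contact_force: [-2.8, -2.1, -8.5]
grip_width: 34.5
```

Emit:
play_rows([
  [[0.2, 0, 0.06], [0, 0.01, 0]],
  [[0.2, 0, 0], [0, 0, 0]],
  [[0, 0, 0], [0, 0, 0]],
])

```text
time_s: 24.03
tcp_pos: [618.7, -84.9, 11.1]
tcp_rot: [-0.062, 0.998, 0.0, 0.005]
contact_force: [0.1, -2.9, -6.7]
grip_width: 34.7
```

Emit:
play_rows([
  [[0.2, 0, 0], [0, 0.004, 0]],
  [[0.1, 0, 0], [0, 0, 0]],
  [[0, 0, 0], [0, 0, 0]],
])

```text
time_s: 24.28
tcp_pos: [618.3, -85.0, 11.4]
tcp_rot: [-0.062, 0.998, 0.0, 0.005]
contact_force: [5.6, -3.2, -10.9]
grip_width: 34.5
```

```bash
python3 chk.py 20
```

```text
t 24.28 p [618.3 -85.   11.4] F [  5.6  -3.2 -10.9] w 34.5 x [-0.992 -0.124 -0.01 ] z [ 0.01   0.001 -1.   ] j [ 0.16  0.77 -0.13  1.96  0.22  0.42  1.55]
axis mid [618.2 -85.1  22.4] nose [715.4 -72.9  23.4] yaw 7.13 pitch 0.58 nose px top/scene [[237.1 152.1]] [[275.5 184.8]]
```

Emit:
play_rows([
  [[-0.3, 0, 0.08], [0, 0.006, 0]],
  [[-0.2, 0, 0.03], [0, 0.002, 0]],
  [[0, 0, 0], [0, 0, 0]],
])

```text
time_s: 24.63
tcp_pos: [618.9, -84.7, 10.2]
tcp_rot: [-0.062, 0.998, -0.0, -0.003]
contact_force: [-1.6, -1.9, -0.9]
grip_width: 34.8
```

```bash
python3 chk.py 21
```

```text
t 24.63 p [618.9 -84.7  10.2] F [-1.6 -1.9 -0.9] w 34.8 x [-0.992 -0.123  0.007] z [-0.007 -0.001 -1.   ] j [ 0.16  0.77 -0.13  1.94  0.22  0.45  1.55]
axis mid [618.7 -84.7  21.1] nose [716.  -72.6  20.5] yaw 7.09 pitch -0.36 nose px top/scene [[237. 152.]] [[275.5 185.5]]
```

Emit:
play_rows([
  [[0, 0, 0], [0, 0, 0]],
  [[0, 0, 0], [0, 0, 0]],
  [[0, 0, 0], [0, 0, 0]],
  [[0, 0, 0], [0, 0, 0]],
  [[0, 0, 0], [0, 0, 0]],
  [[0, 0, 0], [0, 0, 0]],
], hand=1)

```text
time_s: 25.23
tcp_pos: [619.0, -84.5, 9.7]
tcp_rot: [-0.062, 0.998, -0.0, -0.003]
contact_force: [-0.9, -0.7, -1.0]
grip_width: 85.6
```

Emit:
play_rows([
  [[0, 0, -1], [0, 0, 0]],
  [[0, 0, -2], [0, 0, 0]],
  [[0, 0, -3], [0, 0, 0]],
  [[0.5, 0, -3], [0, 0, 0]],
  [[1, 0, -3], [0, 0, 0]],
  [[3, 0, -1], [0, 0, 0]],
  [[3, 0, 0], [0, 0, 0]],
  [[3, 0, 0], [0, 0, 0]],
  [[2, 0, 0], [0, 0, 0]],
  [[0, 0, 0], [0, 0, 0]],
  [[0, 0, 0], [0, 0, 0]],
])

```text
time_s: 26.15
tcp_pos: [494.5, -100.5, 141.2]
tcp_rot: [-0.062, 0.998, -0.0, -0.003]
contact_force: [-0.1, -0.7, -1.3]
grip_width: 85.3
```

```bash
python3 chk.py 22; python3 -c "
import cv2,numpy as np
a=cv2.imread('pics/scene22.png');b=cv2.imread('pics/top22.png')
cv2.imwrite('pics/f.png',np.hstack([cv2.resize(a[150:240,210:310],None,fx=4,fy=4),cv2.resize(b[120:210,200:300],None,fx=4,fy=4)]))"
```

```text
t 26.15 p [ 494.5 -100.5  141.2] F [-0.1 -0.7 -1.3] w 85.3 x [-0.992 -0.123  0.006] z [-0.006 -0.001 -1.   ] j [ 0.26  0.46 -0.2   2.16  0.18  0.54  1.63]
axis mid [ 497.2 -100.   152.2] nose [594.4 -87.8 151.8] yaw 7.12 pitch -0.22 nose px top/scene [[239.1 187. ]] [[242.8 162.8]]
```

View pics/f.png

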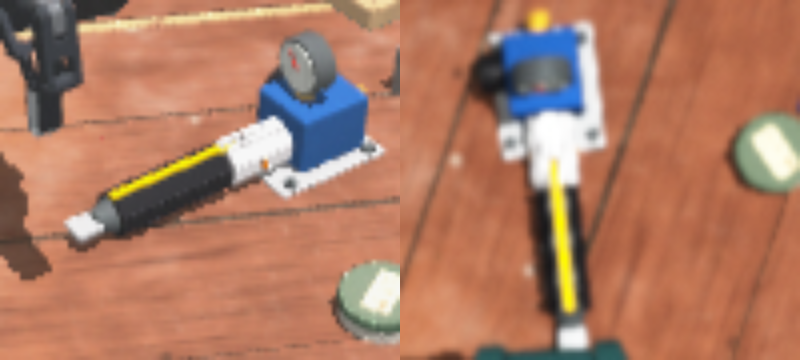

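View pics/c22.png

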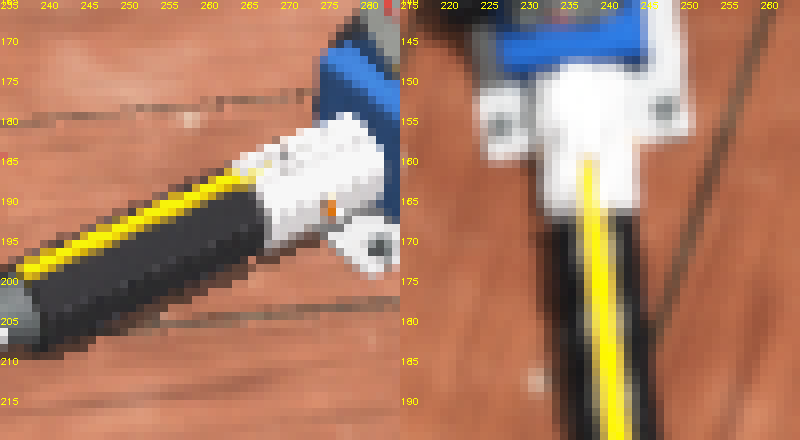

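```bash
python3 -c "
from h import *
a=cv2.imread('pics/top0.png').astype(int);b=cv2.imread('pics/top22.png').astype(int)
for n,x,y in(('jar',161,203),('tin',293,158),('bar',357,210)):print(n,abs(a-b)[y-12:y+12,x-18:x+18].mean().round(2))
print(ctrl.job_done())"
```

```text
jar 4.19
tin 3.79
bar 3.93
the job is handed in; nothing more can be done
None
```

The wand is rolled stripe-up and locked in the air outlet's coupler, and the job is handed in at 26 s of the 48 s allowed.

**Roll:** The first attempt failed. On release, the gripper dragged the wand back to its original flat and moved it about 10 mm. I picked it up again with a shallower grip, tilted it 38°, and let go while lifting. It settled stripe-up on the bench, and I confirmed that in the pictures before taking it again.

**Insertion:** The plug went in to the stop, where it held still against a push of about 14.5 N.

**Checks:**
- **Lock:** In a pull test before letting go, the wand came back about 2 mm and then held against 5.6 N. That matches the latched depth.
- **After release:** The final pictures show the wand standing alone in the coupler. Its grip is against the mouth and the stripe is in line with the slot. No orange latch shows at the tube's sides in the top view, and the arm is clear.
- **Other objects:** The areas of the top picture around the jar, tin and bar match those at the start, with only small differences in pixel brightness. I did not re-measure their positions.

The latch and valve-pin joints could not be read directly, so the lock is judged from the pull test and the pictures.

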